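Date-stamp the jar lids and load them into the sprung lid magazine

ROBOT

A 6-joint arm with a two-finger parallel gripper is mounted at the origin on a cart in front of the work surface, level with it; the furniture and walls round the work are solid. World frame = base frame: x ahead of the robot, y to its left, z up, the work surface at z = 0. Lengths are in mm, angles in rad, forces in N, time in s.
With the tool pointing down it reaches from about 250 to 800 mm from the base axis. Payload 8.5 kg.
Tool frame: the origin (TCP) lies midway between the tips of the shut fingers; the grasp point (between the pads) lies behind it (manip.grip_depth is the z of the grasp point in the tool frame, in mm); z points along the fingers, y is the line along which they close (so a half turn about z gives the same grasp; the last joint's range is limited). The gripper opens to 85 mm and grips with 20 to 120 N. Pads are 22 mm wide; open, the fingers measure 114 mm over their backs; the gripper's body (76 mm by 85 mm) begins 54 mm behind the grasp point. The pads swing forward as they close: fully open they stand 13 mm farther back than shut.
Start: joints at [1.259, 0.238, -0.013, 1.319, 0, 1.571], TCP at [161.04, 499.645, 231.276] pointing down, gripper open.
Joint ranges: [-2.66, 2.66], [-1.03, 1.9], [-1.14, 1.46], [-1.82, 2.27], [-1.45, 1.34], [-3.14, 3.14]. Speed limits (rad/s): [2.22, 2.22, 2.79, 3.14, 3.14, 3.14].

INTERFACE

Orientations are given as a unit quaternion [x, y, z, w].
In Python, from station import manip gives the robot as it stands.
- The arm moves only by the tool move_arm, never from a script. Its argument "plan" is a list of rows, each an object of numbers: "tx", "ty", "tz": the shift along the tool's x, y, z normalised to -1 to 1, where 1 is 250 mm; "ax", "ay", "az": the turn, a rotation vector about the tool's x, y, z normalised to -1 to 1, where 1 is pi/2 rad; "gripper": the opening, from 0 (shut) to 1 (fully open). In form: [{"tx": .., "ty": .., "tz": .., "ax": .., "ay": .., "az": .., "gripper": ..}, ...]. A call has exactly 10 rows; each row is the pose to reach, as a shift and turn from the pose commanded when the call began, along the tool's axes at that moment; what a row does not reach only later rows make up. A row lasts 1/12 s, in which the tool goes at most 41.7 mm and 7.16 degrees, less where a joint would pass 70% of its speed; a pose out of reach is approached as far as the arm can. A call with a number of a shift or a turn outside -1 to 1 is refused whole. A call with a gripper value outside its range is refused whole. The fingers move at their own pace and stop on an object; "force" is the grip in N (left out, the last holds). Time passes only in rows, so rows that repeat a pose let the fingers close, or fill a call up. It gives the time, the measured TCP pose, the force, the opening and the grip force at its end, in the units of the state.
- manip.state(): the state, without advancing time (a new reading comes with each control period).
- manip.grab_frame(name): name is "side" or "top"; returns a dict with "pixels" (480x640x3 uint8, red, green, blue), "range_z" (480x640 float32, mm along the optical axis (not along the pixel's ray), 0 where there is no reading), "K" (3x3 intrinsics, pixels), "view" (4x4, takes a point from world to camera coordinates). Camera axes: x right, y up, looking along -z (the intrinsics and any distortion apply to the point x, -y, -z); pixel columns grow to the right and rows downward; lengths in mm; the calibration is good to about 2 mm. A picture is of the moment at which its call begins.
- manip.finish_job(): hands the job in; it is judged then, once.
Trained networks look in a picture, given as the dict that the camera call returned (one of the last four; its "shot" number tells which), for a name from the list of things; names that differ only in an ending like _2 or _b are one class to them, and where a whole thing is asked for, a point or a joint stands for the part that bears it (a point fixed in the world has none). Each returns a list of dicts, best first, with "score" (0 to 1); they miss things now and then, are a little off and sometimes report something else, mostly with a low value. They report only what shows in the picture. A call takes as long as a camera call. They do not tell look-alikes from the thing itself.
- manip.search_frame(picture, thing): "at" ([x, y, z] in mm, in world coordinates, good to about 4 mm: the middle of the surface that is visible of it).
- manip.spot_point(picture, thing): "at" ([x, y, z] in mm, in world coordinates, good to about 4 mm: a listed point, or the origin of a listed thing).
The state is a dict: "time_s": time; "q": joint angles; "qvel": joint speeds; "joint_efforts": joint torques, N m; "tool_pos": TCP position; "tool_rot": TCP orientation; "force": force on the tool from outside, world axes, zero at the start; "ft_torque": the same for the moment, N m; "opening": opening from 0.0 (shut) to 1.0 (fully open); "gripper_force": force on a finger pad.
Only numpy, scipy, OpenCV 4.12 (cv2) and the standard library are available. Lean on these libraries where they do the work, as an engineer would, in place of code of your own. Each camera call takes 0.05 s, during which the arm holds its last target. There are 200 camera calls.

TASK

Date-stamp every jar lid lying on the table in the order red, yellow, green, blue (one colour may be missing): stand the hand stamp on the middle of the lid's label and press its handle right down to the stop. Stand the stamp back upright on its rubber mat, and load the stamped lids into the magazine in the same order, label up, pushing each one down against the sprung platform until the catches snap over it, so that red is lowest and blue on top. Leave the tape, the herb jar and the sauce cup where they are.

Things in the scene. Friction and masses are not known exactly. Their poses are not given: they have to be found in the camera images.
- lid_red_mid (a point): red plastic jar lid, a solid disc 56 mm across and 14 mm high, ribbed round the side, with a white label on top; 0.05 kg; may be absent. The point is its centre, half-way up (7 mm above its underside); z is up through the label. It starts flat on the table, label up.
- lid_yellow_mid (a point): yellow plastic jar lid, a solid disc 56 mm across and 14 mm high, ribbed round the side, with a white label on top; 0.05 kg; may be absent. The point is its centre, half-way up (7 mm above its underside); z is up through the label. It starts flat on the table, label up.
- lid_green_mid (a point): green plastic jar lid, a solid disc 56 mm across and 14 mm high, ribbed round the side, with a white label on top; 0.05 kg; may be absent. The point is its centre, half-way up (7 mm above its underside); z is up through the label. It starts flat on the table, label up.
- lid_blue_mid (a point): blue plastic jar lid, a solid disc 56 mm across and 14 mm high, ribbed round the side, with a white label on top; 0.05 kg; may be absent. The point is its centre, half-way up (7 mm above its underside); z is up through the label. It starts flat on the table, label up.
- stamp_grip (a point): centre of the orange handle of the self-inking hand stamp. The handle is a bar 46 mm long (its x) by 24 mm wide (its y) by 44 mm high: pinch it from above across its y. The stamp stands 92 mm tall, weighs about 0.17 kg; the handle's centre is 70 mm above the foot when up, 56 mm when fully pressed.
- stamp_foot (a point): centre of the underside of the stamp's black body, which is 42 mm (x) by 36 mm (y) and 34 mm high; same axes as the handle, z up.
- stamp_handle (a joint): stroke of the stamp's handle in m: 0 = up (sprung), 0.014 = fully down on its stop. The spring needs 3 N to start and 7 N at the stop. Only at the stop is the print made.
- rest: black rubber mat on which the stamp stands, 84 mm (x) by 76 mm (y) by 5 mm high, fixed to the table; origin at the centre of its underside. Mind the fixed furniture beyond the work: a meat slicer 0.43 m tall on the left (x above 0.3, y above 0.25; go round in front of it at the start) and a stack of steel pans on the right (y below -0.32).
- magazine: lid magazine fixed to the table; origin at its underside's centre. Steel foot 104 mm (x) by 90 (y) by 10. Four 8 mm posts at 45 degrees to its axes, 33.5 mm from the middle (1.5 mm play all round a lid), tapering from 94 mm height to tips at 106 mm. Its two sides along y are open (39 mm between posts) for the fingers that hold a lid; the catches are on the sides along x.
- mouth (a point): point on the magazine's axis 82 mm above the table, level with the flat underside of the two catches and the top of the empty platform; axes as the magazine. A lid lowered between the posts rests on the catches' slopes, its underside about 7 mm above this point. Once its top is pushed below this point the catches hold it. Each further lid pushes the pile below it down.
- catch_front (a joint): front (-x) one of the two white catches, sprung cones 13 mm high with a sloping top and flat underside; value in m: 0 = in, over the pile, about 0.005 = pushed outward by a passing lid. Pushing a lid through (in the middle of its top) takes about 6 to 15 N.
- catch_back (a joint): the other catch, on the magazine's +x side; same values.
- platform (a joint): how far the magazine's sprung platform has sunk, in m: 0 = empty, 0.014 per lid held under the catches, 0.064 = bottom stop. The spring pushes up with 3 N when empty, 7 N at the bottom.
- tape_roll: roll of tan tape, bystander, 98 mm across, 25 mm high; origin at the centre of its underside.
- herb_jar: small jar with a white cap, bystander, 47 mm across, 98 mm high; origin at the centre of its underside.
- sauce_cup: small steel sauce cup, bystander, 65 mm across, 37 mm high; origin at the centre of its underside.
Things that resemble listed ones, but are neither listed nor needed, are in the scene too. What is shaped like the part that bears lid_green_mid but purple is not meant.

How it is judged:
By the outcome, as a careful person would: the job done as asked, in the order asked, and still so for the second after the job is handed in, with the robot touching nothing.
Of lid_red, lid_yellow, lid_green, lid_blue only 3 to 4 are there at a start; the rules pass over those that are not, and their reading is None.
At some moment in a run one of lid_red, lid_yellow, lid_green, lid_blue may be knocked a few centimetres aside while the robot is not near it.
It also fails if it takes over 210 s, if anything falls off the work surface, if the arm or the gripper's body presses on something with over 40 N, if the wrist force passes 120 N, or if a joint passes its speed limit or range.

## Working session

There is one attempt and no reset: what is moved stays moved. The work goes in short steps, Python scripts to look and compute and a tool call to move; the robot and the scene stay as the last step left them, time stands still between calls to the robot, and variables do not carry over. Pictures are saved under pics/ and viewed, at most 14 in all, crops included, and the job is handed in when it is done.

Besides the shell and the picture viewer there is one more tool, called after "Emit:" in YAML: its name, and indented under it one key for each argument. move_arm: Moves the arm, as the interface text tells. Scaled input: -1 to 1 covers 250 mm each way for a shift and pi/2 rad each way for a turn. Its arguments: {"type":"object","properties":{"plan":{"type":"array"},"force":{"type":"number"}},"required":["plan"]}

```bash
ls; mkdir -p pics; cat > h.py <<'E'
import numpy as np, cv2
from station import manip
from scipy.spatial.transform import Rotation as R
def save(p,n): cv2.imwrite('pics/'+n,p['pixels'][:,:,::-1])
def world(p,u,v):
    z=p['range_z'][int(v),int(u)]; K=p['K']
    c=np.array([(u-K[0,2])/K[0,0]*z,-(v-K[1,2])/K[1,1]*z,-z,1])
    return (np.linalg.inv(p['view'])@c)[:3]
def pix(p,w):
    c=p['view']@np.append(w,1); q=p['K']@np.array([c[0],-c[1],-c[2]]); return q[:2]/q[2]
def cloud(p):
    z=p['range_z'];K=p['K'];v,u=np.mgrid[:480,:640]
    c=np.stack([(u-K[0,2])/K[0,0]*z,-(v-K[1,2])/K[1,1]*z,-z,np.ones_like(z)],-1)
    return (c@np.linalg.inv(p['view']).T)[...,:3]
E
python3 - <<'E'
from h import *
for n in('top','side'):
    p=manip.grab_frame(n); save(p,n+'0.png'); print(n,np.round(p['K'],1).tolist(),[k for k in p])
    for t in['lid_red_mid','lid_yellow_mid','lid_green_mid','lid_blue_mid','stamp_grip','stamp_foot','rest','magazine','mouth','tape_roll','herb_jar','sauce_cup']:
        print(t,[(np.round(d['at']).tolist(),round(d['score'],2)) for d in manip.spot_point(p,t)[:3]])
s=manip.state();print(s['tool_pos'],s['tool_rot'],manip.grip_depth,s['time_s'])
E
```

```text
pics
top [[512.2, 0.0, 318.8], [0.0, 512.2, 241.5], [0.0, 0.0, 1.0]] ['pixels', 'range_z', 'K', 'view', 'shot']
lid_red_mid [([610.0, 8.0, 7.0], 0.69)]
lid_yellow_mid [([477.0, -28.0, 8.0], 0.67)]
lid_green_mid [([642.0, 191.0, 5.0], 0.62), ([347.0, 84.0, 6.0], 0.58), ([402.0, -165.0, 8.0], 0.4)]
lid_blue_mid [([400.0, -167.0, 10.0], 0.96)]
stamp_grip [([462.0, 120.0, 74.0], 0.6)]
stamp_foot [([460.0, 122.0, 8.0], 0.95)]
rest [([465.0, 122.0, -3.0], 0.92)]
magazine [([686.0, -178.0, -3.0], 0.92), ([645.0, 191.0, 8.0], 0.23)]
mouth [([686.0, -178.0, 80.0], 0.67)]
tape_roll [([756.0, 83.0, -5.0], 0.59), ([688.0, -175.0, 81.0], 0.45)]
herb_jar [([798.0, -25.0, 3.0], 0.92)]
sauce_cup [([459.0, 122.0, 74.0], 0.63), ([376.0, 225.0, 2.0], 0.58)]
side [[492.9, 0.0, 314.4], [0.0, 492.9, 232.8], [0.0, 0.0, 1.0]] ['pixels', 'range_z', 'K', 'view', 'shot']
lid_red_mid [([614.0, 11.0, 4.0], 0.57)]
lid_yellow_mid [([469.0, -29.0, 8.0], 0.57)]
lid_green_mid [([638.0, 190.0, 8.0], 0.69)]
lid_blue_mid [([402.0, -166.0, 7.0], 0.79)]
stamp_grip [([463.0, 120.0, 76.0], 0.87)]
stamp_foot [([460.0, 120.0, 4.0], 0.7)]
rest []
magazine [([689.0, -178.0, 1.0], 0.93)]
mouth [([687.0, -179.0, 83.0], 0.85)]
tape_roll [([754.0, 83.0, -6.0], 0.73)]
herb_jar [([798.0, -24.0, -1.0], 0.95)]
sauce_cup [([473.0, -29.0, 8.0], 0.27)]
[161.03058722 499.67515839 231.28506435] [ 1.55248202e-01  9.87875495e-01 -3.73139786e-05 -5.56609500e-06] -18.700000000000003 1.3
```

View pics/top0.png

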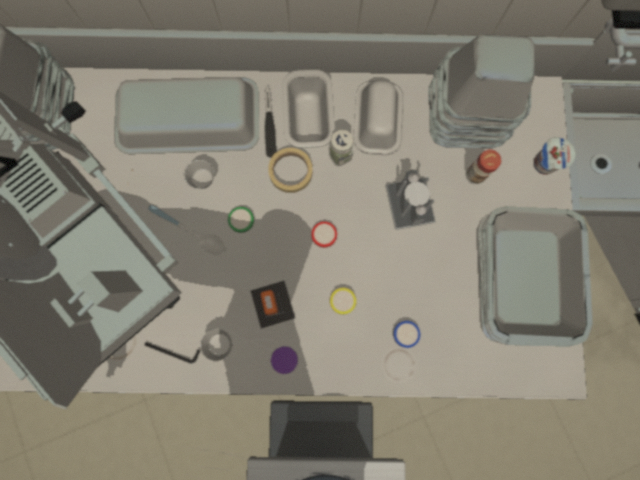

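View pics/side0.png

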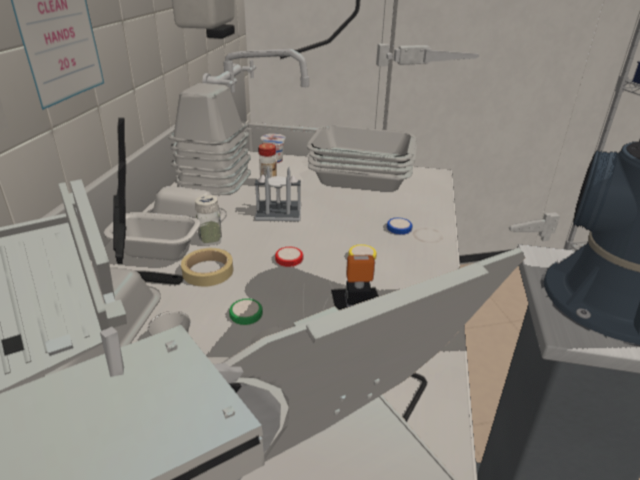

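The top view shows red at (324,234), yellow (343,300), green (241,218), blue (407,334), the purple decoy at (284,360), the stamp at (270,303) and the magazine at (411,203). All four lids are there. Next I'll get refined centres and angles.

```bash
cat >> h.py <<'E'
HUE={'red':((0,8),(172,180)),'yellow':((22,34),),'green':((50,85),),'blue':((105,125),)}
def lids(p,near=None):
    """rim+label disc fit: coloured ring's min enclosing circle in world xy"""
    W=cloud(p);h=cv2.cvtColor(p['pixels'],cv2.COLOR_RGB2HSV);o={}
    for n,rs in HUE.items():
        m=np.zeros((480,640),bool)
        for a,b in rs:m|=(h[...,0]>=a)&(h[...,0]<=b)
        m&=(h[...,1]>110)&(h[...,2]>50)&(W[...,2]>4)&(W[...,2]<22)&(W[...,0]>250)&(W[...,0]<800)&(W[...,1]>-300)&(W[...,1]<300)
        k,l,st,_=cv2.connectedComponentsWithStats(cv2.dilate(m.astype('u1'),np.ones((3,3))))
        if k<2: continue
        i=1+np.argmax(st[1:,4]); q=W[m&(l==i)][:,:2].astype('f4')
        (c,r)=cv2.minEnclosingCircle(q); o[n]=(np.round(c,1).tolist(),round(r,1),len(q),np.round(np.median(W[m&(l==i)][:,2]),1))
    return o
def rect(q):
    c,s,a=cv2.minAreaRect(q[:,:2].astype('f4')); return np.round(c,1),np.round(s,1),round(a,1),len(q)
E
python3 - <<'E'
from h import *
p=manip.grab_frame('top');W=cloud(p);h=cv2.cvtColor(p['pixels'],cv2.COLOR_RGB2HSV)
print(lids(p))
d=lambda x,y:np.hypot(W[...,0]-x,W[...,1]-y)
m=(d(461,121)<60)&(W[...,2]>86)&(W[...,2]<100);print('handle top',rect(W[m]),np.median(W[m][:,2]))
m=(d(461,121)<75)&(W[...,2]>3.)&(W[...,2]<9)&(h[...,2]<70);print('mat',rect(W[m]))
m=(d(687,-178)<80)&(W[...,2]>6)&(W[...,2]<14);print('foot',rect(W[m]))
m=(d(687,-178)<50)&(W[...,2]>90);k,l,st,c=cv2.connectedComponentsWithStats(m.astype('u1'))
for i in range(1,k):print('post',W[l==i].mean(0).round(1),st[i,4])
m=(d(687,-178)<22)&(W[...,2]>70);print('plat',W[m].mean(0),np.median(W[m],0))
crop=p['pixels'][150:330,220:460];cv2.imwrite('pics/c1.png',cv2.resize(crop,None,fx=3.3,fy=3.3,interpolation=cv2.INTER_CUBIC)[:,:,::-1])
E
```

```text
{'red': ([614.6, 10.2], 28.5, 184, np.float64(13.8)), 'yellow': ([471.6, -31.1], 27.8, 185, np.float64(13.5)), 'blue': ([389.9, -147.5], 11.7, 8, np.float64(13.9))}
handle top (array([460.7, 118.8]), array([45.8, 24. ]), 15.0, 284) 96.0883466682331
mat (array([462.1, 117.7]), array([81.5, 73.3]), 17.3, 711)
foot (array([ 688.3, -182.8]), array([104.1, 102.4]), 11.3, 955)
post [ 720.9 -169.7   92.7] 21
post [ 713.9 -195.5   99. ] 15
post [ 704.3 -148.8   97.9] 16
post [ 668.1 -204.8   98.8] 15
post [ 658.  -158.4   98.1] 16
post [ 653.  -183.9   92.6] 29
plat [ 686.99201007 -177.93885802   81.85490513] [ 686.71000127 -177.97342096   81.89011145]
```

View pics/c1.png

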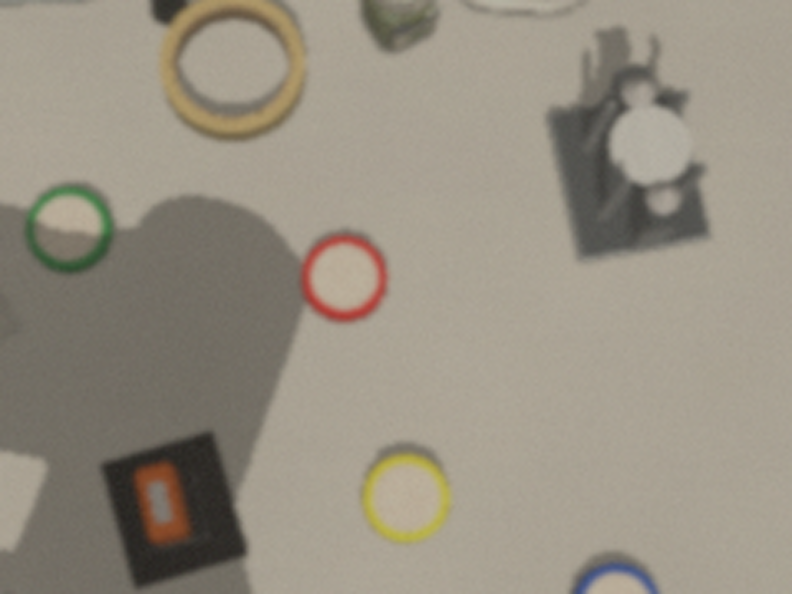

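Emit:
move_arm:
  plan:
    - {"tx":-0.648,"ty":-0.968,"tz":0,"ax":0,"ay":0,"az":-0.373,"gripper":1}
    - {"tx":-0.648,"ty":-0.968,"tz":0,"ax":0,"ay":0,"az":-0.373,"gripper":1}
    - {"tx":-0.648,"ty":-0.968,"tz":0,"ax":0,"ay":0,"az":-0.373,"gripper":1}
    - {"tx":-0.648,"ty":-0.968,"tz":0,"ax":0,"ay":0,"az":-0.373,"gripper":1}
    - {"tx":-0.648,"ty":-0.968,"tz":0,"ax":0,"ay":0,"az":-0.373,"gripper":1}
    - {"tx":-0.648,"ty":-0.968,"tz":0,"ax":0,"ay":0,"az":-0.373,"gripper":1}
    - {"tx":-0.648,"ty":-0.968,"tz":0,"ax":0,"ay":0,"az":-0.373,"gripper":1}
    - {"tx":-0.648,"ty":-0.968,"tz":0,"ax":0,"ay":0,"az":-0.373,"gripper":1}
    - {"tx":-0.648,"ty":-0.968,"tz":0,"ax":0,"ay":0,"az":-0.373,"gripper":1}
    - {"tx":-0.648,"ty":-0.968,"tz":0,"ax":0,"ay":0,"az":-0.373,"gripper":1}

```text
time_s: 2.18
tool_pos: [241.4, 219.9, 231.6]
tool_rot: [-0.136, 0.991, 0.0, 0.0]
force: [0.2, -0.8, -0.6]
opening: 1.005
gripper_force: 0.0
```

```bash
cat >> h.py <<'E'
def goal(*pts):
    """each pt (x,y,z,yaw deg of tool -x / None=keep): row numbers from the present pose"""
    s=manip.state();r=R.from_quat(s['tool_rot']);M=r.as_matrix();p0=np.array(s['tool_pos'])
    print('t',round(s['time_s'],1),'pos',p0.round(1),'yaw',round(np.degrees(np.arctan2(-M[1,0],-M[0,0])),1),'tilt',np.round(M[:2,2],4),'q',np.round(s['q'],2),'F',np.round(s['force'],1),'op',round(s['opening'],3),'gf',round(s['gripper_force'],1))
    for x,y,z,w in pts:
        t=M.T@(np.array([x,y,z])-p0)/250
        w=np.degrees(np.arctan2(-M[1,0],-M[0,0])) if w is None else w
        a=np.radians(w);D=np.array([[-np.cos(a),-np.sin(a),0],[-np.sin(a),np.cos(a),0],[0,0,-1]])
        print((x,y,z,w),np.round(t,4),np.round((r.inv()*R.from_matrix(D)).as_rotvec()/(np.pi/2),4))
E
python3 -c "
from h import *
goal((461,119,170,16),(461,119,60,16))
p=manip.grab_frame('top');print(lids(p))"
```

```text
t 2.2 pos [241.4 219.9 231.6] yaw 15.6 tilt [0.0007 0.0011] q [ 0.74 -0.11 -0.39  1.29  0.    0.47] F [ 0.2 -0.8 -0.6] op 1.005 gf 0.0
(461, 119, 170, 16) [-0.7375 -0.625   0.2467] [ 0.0005  0.0006 -0.0045]
(461, 119, 60, 16) [-0.737  -0.6254  0.6867] [ 0.0005  0.0006 -0.0045]
{'red': ([614.7, 10.6], 28.7, 174, np.float64(13.6)), 'yellow': ([470.9, -31.2], 27.6, 168, np.float64(13.9)), 'blue': ([403.6, -162.3], 25.4, 28, np.float64(13.6))}
```

Emit:
move_arm:
  plan:
    - {"tx":-0.737,"ty":-0.625,"tz":0.247,"ax":0,"ay":0,"az":-0.0045,"gripper":1}
    - {"tx":-0.737,"ty":-0.625,"tz":0.247,"ax":0,"ay":0,"az":-0.0045,"gripper":1}
    - {"tx":-0.737,"ty":-0.625,"tz":0.247,"ax":0,"ay":0,"az":-0.0045,"gripper":1}
    - {"tx":-0.737,"ty":-0.625,"tz":0.247,"ax":0,"ay":0,"az":-0.0045,"gripper":1}
    - {"tx":-0.737,"ty":-0.625,"tz":0.247,"ax":0,"ay":0,"az":-0.0045,"gripper":1}
    - {"tx":-0.737,"ty":-0.625,"tz":0.247,"ax":0,"ay":0,"az":-0.0045,"gripper":1}
    - {"tx":-0.737,"ty":-0.625,"tz":0.247,"ax":0,"ay":0,"az":-0.0045,"gripper":1}
    - {"tx":-0.737,"ty":-0.625,"tz":0.687,"ax":0.0005,"ay":0.0006,"az":-0.0045,"gripper":1}
    - {"tx":-0.737,"ty":-0.625,"tz":0.687,"ax":0.0005,"ay":0.0006,"az":-0.0045,"gripper":1}
    - {"tx":-0.737,"ty":-0.625,"tz":0.687,"ax":0.0005,"ay":0.0006,"az":-0.0045,"gripper":1}

```text
time_s: 3.07
tool_pos: [459.6, 120.6, 56.1]
tool_rot: [-0.141, 0.99, -0.001, -0.002]
force: [-0.2, -0.2, -0.8]
opening: 0.995
gripper_force: 0.0
```

Emit:
move_arm:
  plan:
    - {"tx":0,"ty":0,"tz":0,"gripper":0}
    - {"tx":0,"ty":0,"tz":0,"gripper":0}
    - {"tx":0,"ty":0,"tz":0,"gripper":0}
    - {"tx":0,"ty":0,"tz":0,"gripper":0}
    - {"tx":0,"ty":0,"tz":0,"gripper":0}
    - {"tx":0,"ty":0,"tz":0,"gripper":0}
    - {"tx":0,"ty":0,"tz":0,"gripper":0}
    - {"tx":0,"ty":0,"tz":0,"gripper":0}
    - {"tx":0,"ty":0,"tz":0,"gripper":0}
    - {"tx":0,"ty":0,"tz":0,"gripper":0}
  force: 60

```text
invalid input at $.plan[0]: expected keys tx, ty, tz, ax, ay, az, gripper
```

```bash
python3 -c "
from h import *
goal((461,119,60,16))
p=manip.grab_frame('side');save(p,'s1.png');h=cv2.cvtColor(p['pixels'],cv2.COLOR_RGB2HSV);print(manip.spot_point(p,'stamp_grip')[:1],manip.spot_point(p,'stamp_foot')[:1])"
```

```text
t 3.1 pos [459.6 120.6  56.1] yaw 16.2 tilt [-0.0034 -0.0016] q [ 0.26  0.29 -0.43  0.85 -0.   -0.03] F [-0.2 -0.2 -0.8] op 0.995 gf 0.0
(461, 119, 60, 16) [-0.0035 -0.0076 -0.0157] [-0.0004 -0.0024  0.0028]
[{'at': [459.3, 118.5, 72.7], 'score': 0.86}] [{'at': [459.3, 116.7, 2.0], 'score': 0.7}]
```

Emit:
move_arm:
  plan:
    - {"tx":0,"ty":0,"tz":0,"ax":0,"ay":0,"az":0,"gripper":1}
    - {"tx":0,"ty":0,"tz":0,"ax":0,"ay":0,"az":0,"gripper":0}
    - {"tx":0,"ty":0,"tz":0,"ax":0,"ay":0,"az":0,"gripper":0}
    - {"tx":0,"ty":0,"tz":0,"ax":0,"ay":0,"az":0,"gripper":0}
    - {"tx":0,"ty":0,"tz":0,"ax":0,"ay":0,"az":0,"gripper":0}
    - {"tx":0,"ty":0,"tz":0,"ax":0,"ay":0,"az":0,"gripper":0}
    - {"tx":0,"ty":0,"tz":0,"ax":0,"ay":0,"az":0,"gripper":0}
    - {"tx":0,"ty":0,"tz":0,"ax":0,"ay":0,"az":0,"gripper":0}
    - {"tx":0,"ty":0,"tz":0,"ax":0,"ay":0,"az":0,"gripper":0}
    - {"tx":0,"ty":0,"tz":0,"ax":0,"ay":0,"az":0,"gripper":0}
  force: 60

```text
time_s: 4.05
tool_pos: [461.0, 119.1, 59.7]
tool_rot: [-0.14, 0.99, -0.0, -0.0]
force: [0.1, -0.0, 3.0]
opening: 0.274
gripper_force: 61.2
```

```bash
python3 -c "
from h import *
goal((461,119,140,16))"
```

```text
t 4.0 pos [461.  119.1  59.7] yaw 16.1 tilt [-0.0001 -0.001 ] q [ 0.25  0.28 -0.43  0.86 -0.   -0.03] F [ 0.1 -0.   3. ] op 0.274 gf 61.2
(461, 119, 140, 16) [ 1.000e-04 -6.000e-04 -3.211e-01] [-0.0006 -0.0002  0.0011]
```

Emit:
move_arm:
  plan:
    - {"tx":0,"ty":0,"tz":-0.15,"ax":0,"ay":0,"az":0,"gripper":0}
    - {"tx":0,"ty":0,"tz":-0.28,"ax":0,"ay":0,"az":0,"gripper":0}
    - {"tx":-0.47,"ty":-0.588,"tz":-0.28,"ax":0,"ay":0,"az":0,"gripper":0}
    - {"tx":-0.47,"ty":-0.588,"tz":-0.28,"ax":0,"ay":0,"az":0,"gripper":0}
    - {"tx":-0.47,"ty":-0.588,"tz":-0.28,"ax":0,"ay":0,"az":0,"gripper":0}
    - {"tx":-0.47,"ty":-0.588,"tz":-0.28,"ax":0,"ay":0,"az":0,"gripper":0}
    - {"tx":-0.47,"ty":-0.588,"tz":-0.28,"ax":0,"ay":0,"az":0,"gripper":0}
    - {"tx":-0.47,"ty":-0.588,"tz":-0.28,"ax":0,"ay":0,"az":0,"gripper":0}
    - {"tx":-0.47,"ty":-0.588,"tz":-0.28,"ax":0,"ay":0,"az":0,"gripper":0}
    - {"tx":-0.47,"ty":-0.588,"tz":-0.28,"ax":0,"ay":0,"az":0,"gripper":0}

```text
time_s: 4.88
tool_pos: [613.3, 10.6, 128.6]
tool_rot: [-0.14, 0.99, -0.0, -0.002]
force: [-0.6, 0.3, -1.7]
opening: 0.275
gripper_force: 61.5
```

```bash
python3 -c "
from h import *
goal((614.6,10.4,74,16),(614.6,10.4,52,16))
p=manip.grab_frame('side');crop=p['pixels'][130:330,180:440];cv2.imwrite('pics/s2.png',cv2.resize(crop,None,fx=2.8,fy=2.8)[:,:,::-1])
print(manip.spot_point(p,'stamp_foot')[:1]);W=cloud(p)
q=manip.grab_frame('top');print(lids(q))
"
```

```text
t 4.9 pos [613.3  10.6 128.6] yaw 16.1 tilt [-0.0031 -0.001 ] q [ 0.02  0.44  0.02  1.15 -0.   -0.26] F [-0.6  0.3 -1.7] op 0.275 gf 61.5
(614.6, 10.4, 74, 16) [-0.0055 -0.0022  0.2186] [-0.     -0.0021  0.0011]
(614.6, 10.4, 52, 16) [-0.0058 -0.0022  0.3066] [-0.     -0.0021  0.0011]
[{'at': [613.2, 8.8, 71.3], 'score': 0.65}]
{'green': ([620.7, 194.8], 7.6, 6, np.float64(13.5))}
```

View pics/s2.png

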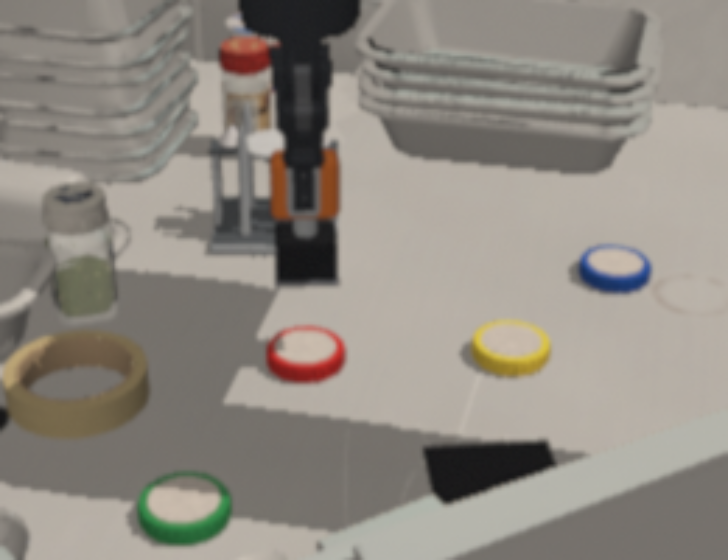

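Emit:
move_arm:
  plan:
    - {"tx":0,"ty":0,"tz":0,"ax":0,"ay":0,"az":0,"gripper":0}
    - {"tx":0,"ty":0,"tz":0.12,"ax":0,"ay":0,"az":0,"gripper":0}
    - {"tx":0,"ty":0,"tz":0.22,"ax":0,"ay":0,"az":0,"gripper":0}
    - {"tx":0,"ty":0,"tz":0.24,"ax":0,"ay":0,"az":0,"gripper":0}
    - {"tx":0,"ty":0,"tz":0.255,"ax":0,"ay":0,"az":0,"gripper":0}
    - {"tx":0,"ty":0,"tz":0.27,"ax":0,"ay":0,"az":0,"gripper":0}
    - {"tx":0,"ty":0,"tz":0.285,"ax":0,"ay":0,"az":0,"gripper":0}
    - {"tx":0,"ty":0,"tz":0.298,"ax":0,"ay":0,"az":0,"gripper":0}
    - {"tx":0,"ty":0,"tz":0.298,"ax":0,"ay":0,"az":0,"gripper":0}
    - {"tx":0,"ty":0,"tz":0.298,"ax":0,"ay":0,"az":0,"gripper":0}

```text
time_s: 5.87
tool_pos: [614.8, 10.6, 56.4]
tool_rot: [-0.14, 0.99, -0.0, 0.0]
force: [-3.1, 1.2, 6.3]
opening: 0.266
gripper_force: 62.5
```

```bash
python3 -c "
from h import *
goal((614.6,10.4,52,16))
p=manip.grab_frame('side');crop=p['pixels'][180:280,240:370];cv2.imwrite('pics/s3.png',cv2.resize(crop,None,fx=5,fy=5)[:,:,::-1])
"
```

```text
t 5.9 pos [614.8  10.6  56.4] yaw 16.1 tilt [ 0.0008 -0.0008] q [ 0.02  0.49 -0.09  0.99 -0.   -0.26] F [-3.1  1.2  6.3] op 0.266 gf 62.5
(614.6, 10.4, 52, 16) [ 0.0009 -0.0005  0.0176] [-0.0006  0.0003  0.0013]
```

View pics/s3.png

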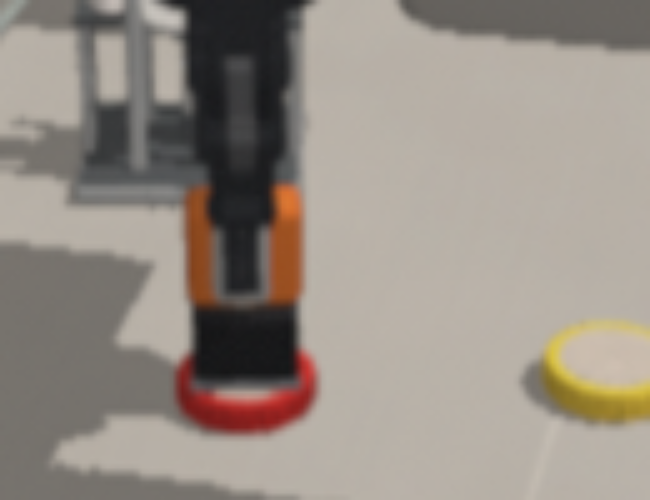

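Emit:
move_arm:
  plan:
    - {"tx":0,"ty":0,"tz":0.004,"ax":0,"ay":0,"az":0,"gripper":0}
    - {"tx":0,"ty":0,"tz":0.008,"ax":0,"ay":0,"az":0,"gripper":0}
    - {"tx":0,"ty":0,"tz":0.012,"ax":0,"ay":0,"az":0,"gripper":0}
    - {"tx":0,"ty":0,"tz":0.012,"ax":0,"ay":0,"az":0,"gripper":0}
    - {"tx":0,"ty":0,"tz":0.012,"ax":0,"ay":0,"az":0,"gripper":0}
    - {"tx":0,"ty":0,"tz":0.012,"ax":0,"ay":0,"az":0,"gripper":0}
    - {"tx":0,"ty":0,"tz":0.012,"ax":0,"ay":0,"az":0,"gripper":0}
    - {"tx":0,"ty":0,"tz":0.012,"ax":0,"ay":0,"az":0,"gripper":0}
    - {"tx":0,"ty":0,"tz":0.012,"ax":0,"ay":0,"az":0,"gripper":0}
    - {"tx":0,"ty":0,"tz":0.012,"ax":0,"ay":0,"az":0,"gripper":0}

```text
time_s: 6.75
tool_pos: [614.9, 10.6, 55.2]
tool_rot: [-0.14, 0.99, -0.001, 0.001]
force: [-7.7, 0.3, 19.7]
opening: 0.274
gripper_force: 64.5
```

Emit:
move_arm:
  plan:
    - {"tx":0,"ty":0,"tz":-0.1,"ax":0,"ay":0,"az":0,"gripper":0}
    - {"tx":0,"ty":0,"tz":-0.2,"ax":0,"ay":0,"az":0,"gripper":0}
    - {"tx":0.1,"ty":0,"tz":-0.31,"ax":0,"ay":0,"az":0,"gripper":0}
    - {"tx":0.597,"ty":0,"tz":-0.31,"ax":0,"ay":0,"az":0,"gripper":0}
    - {"tx":0.597,"ty":0,"tz":-0.31,"ax":0,"ay":0,"az":0,"gripper":0}
    - {"tx":0.597,"ty":0,"tz":-0.31,"ax":0,"ay":0,"az":0,"gripper":0}
    - {"tx":0.597,"ty":0,"tz":-0.31,"ax":0,"ay":0,"az":0,"gripper":0}
    - {"tx":0.597,"ty":0,"tz":-0.31,"ax":0,"ay":0,"az":0,"gripper":0}
    - {"tx":0.597,"ty":0,"tz":-0.31,"ax":0,"ay":0,"az":0,"gripper":0}
    - {"tx":0.597,"ty":0,"tz":-0.31,"ax":0,"ay":0,"az":0,"gripper":0}

```text
time_s: 7.58
tool_pos: [472.7, -30.8, 130.4]
tool_rot: [-0.14, 0.99, -0.001, 0.001]
force: [-0.6, 0.6, -0.8]
opening: 0.27
gripper_force: 63.5
```

```bash
python3 -c "
from h import *
goal((471.3,-31.1,52,16),(471.3,-31.1,130,16))
p=manip.grab_frame('side');print('side',lids(p));save(p,'x.png')
q=manip.grab_frame('top');print(lids(q));print([manip.spot_point(q,'lid_%s_mid'%c)[:3] for c in('green','yellow','blue')])
"
```

```text
t 7.6 pos [472.7 -30.8 130.4] yaw 16.1 tilt [ 0.0016 -0.0012] q [-0.06  0.21 -0.32  1.04 -0.   -0.35] F [-0.6  0.6 -0.8] op 0.27 gf 63.5
(471.3, -31.1, 52, 16) [0.0061 0.0011 0.3136] [-0.001   0.0008  0.0013]
(471.3, -31.1, 130, 16) [0.0057 0.0006 0.0016] [-0.001   0.0008  0.0013]
side {'red': ([612.3, 15.5], 28.5, 205, np.float64(12.5)), 'yellow': ([470.0, -25.9], 28.8, 202, np.float64(12.6)), 'green': ([642.1, 196.5], 27.8, 233, np.float64(12.5)), 'blue': ([403.4, -157.1], 26.6, 123, np.float64(10.8))}
{'red': ([614.3, 21.8], 23.5, 61, np.float64(13.8)), 'green': ([620.6, 186.0], 7.6, 8, np.float64(13.4))}
[[{'at': [644.6, 186.8, 8.9], 'score': 0.76}, {'at': [347.4, 85.0, 8.2], 'score': 0.68}], [{'at': [798.0, -25.1, -0.6], 'score': 0.32}], []]
```

Emit:
move_arm:
  plan:
    - {"tx":0.002,"ty":0,"tz":0,"ax":0,"ay":0,"az":0,"gripper":0}
    - {"tx":0.002,"ty":0,"tz":0.12,"ax":0,"ay":0,"az":0,"gripper":0}
    - {"tx":0.002,"ty":0,"tz":0.22,"ax":0,"ay":0,"az":0,"gripper":0}
    - {"tx":0.002,"ty":0,"tz":0.24,"ax":0,"ay":0,"az":0,"gripper":0}
    - {"tx":0.002,"ty":0,"tz":0.26,"ax":0,"ay":0,"az":0,"gripper":0}
    - {"tx":0.002,"ty":0,"tz":0.275,"ax":0,"ay":0,"az":0,"gripper":0}
    - {"tx":0.002,"ty":0,"tz":0.29,"ax":0,"ay":0,"az":0,"gripper":0}
    - {"tx":0.002,"ty":0,"tz":0.3,"ax":0,"ay":0,"az":0,"gripper":0}
    - {"tx":0.002,"ty":0,"tz":0.311,"ax":0,"ay":0,"az":0,"gripper":0}
    - {"tx":0.002,"ty":0,"tz":0.311,"ax":0,"ay":0,"az":0,"gripper":0}

```text
time_s: 8.67
tool_pos: [471.1, -31.3, 54.9]
tool_rot: [-0.14, 0.99, -0.001, 0.001]
force: [-9.2, 0.6, 28.3]
opening: 0.274
gripper_force: 67.7
```

Emit:
move_arm:
  plan:
    - {"tx":0,"ty":0,"tz":0,"ax":0,"ay":0,"az":0,"gripper":0}
    - {"tx":0,"ty":0,"tz":0,"ax":0,"ay":0,"az":0,"gripper":0}
    - {"tx":0,"ty":0,"tz":0,"ax":0,"ay":0,"az":0,"gripper":0}
    - {"tx":0,"ty":0,"tz":0,"ax":0,"ay":0,"az":0,"gripper":0}
    - {"tx":0,"ty":0,"tz":0,"ax":0,"ay":0,"az":0,"gripper":0}
    - {"tx":0,"ty":0,"tz":0,"ax":0,"ay":0,"az":0,"gripper":0}
    - {"tx":0,"ty":0,"tz":0,"ax":0,"ay":0,"az":0,"gripper":0}
    - {"tx":0,"ty":0,"tz":0,"ax":0,"ay":0,"az":0,"gripper":0}
    - {"tx":0,"ty":0,"tz":0,"ax":0,"ay":0,"az":0,"gripper":0}
    - {"tx":0,"ty":0,"tz":0,"ax":0,"ay":0,"az":0,"gripper":0}

```text
time_s: 9.5
tool_pos: [471.1, -31.3, 54.9]
tool_rot: [-0.14, 0.99, -0.001, 0.001]
force: [-10.6, 0.3, 28.5]
opening: 0.274
gripper_force: 67.7
```

```bash
sed -i "s/(h\[...,1\]>110)&(h\[...,2\]>50)/(h[...,1]>70)\&(h[...,2]>25)/; s/(50,85)/(48,90)/; s/(105,125)/(100,128)/" h.py; python3 -c "
from h import *
goal((644,191,130,16))
p=manip.grab_frame('side');print('side',lids(p));save(p,'x.png')
q=manip.grab_frame('top');print(lids(q));save(q,'y.png')
"
```

```text
t 9.5 pos [471.1 -31.3  54.9] yaw 16.1 tilt [ 0.0022 -0.0015] q [-0.07  0.28 -0.45  0.84 -0.   -0.35] F [-10.6   0.3  28.5] op 0.274 gf 67.7
(644, 191, 130, 16) [-0.9113  0.6621 -0.3002] [-0.0013  0.0011  0.001 ]
side {'red': ([612.1, 5.4], 37.2, 278, np.float64(14.1)), 'yellow': ([470.0, -26.6], 28.5, 208, np.float64(12.2)), 'green': ([642.3, 196.5], 28.3, 283, np.float64(13.4)), 'blue': ([404.5, -158.3], 28.9, 147, np.float64(11.8))}
{'red': ([615.8, 14.4], 27.7, 124, np.float64(13.6)), 'yellow': ([715.4, 112.8], 1.5, 2, np.float64(18.2)), 'green': ([644.4, 191.9], 28.1, 142, np.float64(13.6)), 'blue': ([408.0, -189.0], 8.4, 19, np.float64(12.2))}
```

Emit:
move_arm:
  plan:
    - {"tx":0,"ty":0,"tz":-0.15,"ax":0,"ay":0,"az":0,"gripper":0}
    - {"tx":-0.05,"ty":0.04,"tz":-0.29,"ax":0,"ay":0,"az":0,"gripper":0}
    - {"tx":-0.912,"ty":0.665,"tz":-0.31,"ax":0,"ay":0,"az":0,"gripper":0}
    - {"tx":-0.912,"ty":0.665,"tz":-0.31,"ax":0,"ay":0,"az":0,"gripper":0}
    - {"tx":-0.912,"ty":0.665,"tz":-0.31,"ax":0,"ay":0,"az":0,"gripper":0}
    - {"tx":-0.912,"ty":0.665,"tz":-0.31,"ax":0,"ay":0,"az":0,"gripper":0}
    - {"tx":-0.912,"ty":0.665,"tz":-0.31,"ax":0,"ay":0,"az":0,"gripper":0}
    - {"tx":-0.912,"ty":0.665,"tz":-0.31,"ax":0,"ay":0,"az":0,"gripper":0}
    - {"tx":-0.912,"ty":0.665,"tz":-0.31,"ax":0,"ay":0,"az":0,"gripper":0}
    - {"tx":-0.912,"ty":0.665,"tz":-0.31,"ax":0,"ay":0,"az":0,"gripper":0}

```text
time_s: 10.43
tool_pos: [645.9, 195.7, 129.1]
tool_rot: [-0.142, 0.99, -0.0, 0.001]
force: [-1.3, 0.0, -2.1]
opening: 0.271
gripper_force: 66.2
```

```bash
python3 -c "
from h import *
goal((644.4,191.6,130,16),(644.4,191.6,53,16))
p=manip.grab_frame('side');print('side',lids(p));save(p,'s4.png')
q=manip.grab_frame('top');print(lids(q));save(q,'y.png')
"
```

```text
t 10.4 pos [645.9 195.7 129.1] yaw 16.3 tilt [0.0016 0.0002] q [ 0.29  0.54  0.19  1.22 -0.    0.01] F [-1.3  0.  -2.1] op 0.271 gf 66.2
(644.4, 191.6, 130, 16) [ 0.0105 -0.0141 -0.0037] [-0.0002  0.001   0.0032]
(644.4, 191.6, 53, 16) [ 0.011  -0.0141  0.3043] [-0.0002  0.001   0.0032]
side {'red': ([612.6, 12.9], 29.5, 269, np.float64(14.0)), 'yellow': ([469.2, -27.4], 29.6, 262, np.float64(13.8)), 'green': ([642.7, 195.7], 28.7, 276, np.float64(13.1)), 'blue': ([403.7, -159.6], 28.1, 146, np.float64(12.0))}
{'red': ([614.6, 11.9], 29.5, 236, np.float64(13.8)), 'yellow': ([471.4, -31.2], 29.0, 257, np.float64(13.9)), 'blue': ([404.3, -164.8], 27.3, 133, np.float64(13.5))}
```

Emit:
move_arm:
  plan:
    - {"tx":0,"ty":0,"tz":0,"ax":0,"ay":0,"az":0,"gripper":0}
    - {"tx":0,"ty":0,"tz":0.1,"ax":0,"ay":0,"az":0,"gripper":0}
    - {"tx":0,"ty":0,"tz":0.2,"ax":0,"ay":0,"az":0,"gripper":0}
    - {"tx":0,"ty":0,"tz":0.2,"ax":0,"ay":0,"az":0,"gripper":0}
    - {"tx":0,"ty":0,"tz":0.2,"ax":0,"ay":0,"az":0,"gripper":0}
    - {"tx":0,"ty":0,"tz":0.2,"ax":0,"ay":0,"az":0,"gripper":0}
    - {"tx":0,"ty":0,"tz":0.2,"ax":0,"ay":0,"az":0,"gripper":0}
    - {"tx":0,"ty":0,"tz":0.2,"ax":0,"ay":0,"az":0,"gripper":0}
    - {"tx":0,"ty":0,"tz":0.2,"ax":0,"ay":0,"az":0,"gripper":0}
    - {"tx":0,"ty":0,"tz":0.2,"ax":0,"ay":0,"az":0,"gripper":0}

```text
time_s: 11.37
tool_pos: [643.7, 192.0, 79.9]
tool_rot: [-0.14, 0.99, -0.0, 0.0]
force: [-0.2, 1.0, -0.9]
opening: 0.274
gripper_force: 66.2
```

```bash
python3 -c "
from h import *
goal((644.4,191.6,53,16))
"
```

```text
t 11.4 pos [643.7 192.   79.9] yaw 16.1 tilt [ 0.0004 -0.0008] q [ 0.29  0.56  0.1   1.11 -0.    0.01] F [-0.2  1.  -0.9] op 0.274 gf 66.2
(644.4, 191.6, 53, 16) [-0.002  -0.0021  0.1076] [-0.0006  0.0001  0.0012]
```

Good. Now pressing green.

Emit:
move_arm:
  plan:
    - {"tx":-0.002,"ty":-0.002,"tz":0.02,"ax":0,"ay":0,"az":0,"gripper":0}
    - {"tx":-0.002,"ty":-0.002,"tz":0.04,"ax":0,"ay":0,"az":0,"gripper":0}
    - {"tx":-0.002,"ty":-0.002,"tz":0.055,"ax":0,"ay":0,"az":0,"gripper":0}
    - {"tx":-0.002,"ty":-0.002,"tz":0.07,"ax":0,"ay":0,"az":0,"gripper":0}
    - {"tx":-0.002,"ty":-0.002,"tz":0.085,"ax":0,"ay":0,"az":0,"gripper":0}
    - {"tx":-0.002,"ty":-0.002,"tz":0.095,"ax":0,"ay":0,"az":0,"gripper":0}
    - {"tx":-0.002,"ty":-0.002,"tz":0.103,"ax":0,"ay":0,"az":0,"gripper":0}
    - {"tx":-0.002,"ty":-0.002,"tz":0.109,"ax":0,"ay":0,"az":0,"gripper":0}
    - {"tx":-0.002,"ty":-0.002,"tz":0.109,"ax":0,"ay":0,"az":0,"gripper":0}
    - {"tx":-0.002,"ty":-0.002,"tz":0.109,"ax":0,"ay":0,"az":0,"gripper":0}

```text
time_s: 12.2
tool_pos: [644.4, 191.7, 55.0]
tool_rot: [-0.14, 0.99, -0.0, 0.001]
force: [-8.4, -2.3, 25.2]
opening: 0.274
gripper_force: 70.2
```

Emit:
move_arm:
  plan:
    - {"tx":0,"ty":0,"tz":-0.15,"ax":0,"ay":0,"az":0,"gripper":0}
    - {"tx":0.05,"ty":-0.04,"tz":-0.29,"ax":0,"ay":0,"az":0,"gripper":0}
    - {"tx":0.66,"ty":-0.55,"tz":-0.308,"ax":0,"ay":0,"az":0,"gripper":0}
    - {"tx":0.66,"ty":-0.55,"tz":-0.308,"ax":0,"ay":0,"az":0,"gripper":0}
    - {"tx":0.66,"ty":-0.55,"tz":-0.308,"ax":0,"ay":0,"az":0,"gripper":0}
    - {"tx":0.66,"ty":-0.55,"tz":-0.308,"ax":0,"ay":0,"az":0,"gripper":0}
    - {"tx":0.66,"ty":-0.55,"tz":-0.308,"ax":0,"ay":0,"az":0,"gripper":0}
    - {"tx":0.66,"ty":-0.55,"tz":-0.308,"ax":0,"ay":0,"az":0,"gripper":0}
    - {"tx":0.66,"ty":-0.55,"tz":-0.308,"ax":0,"ay":0,"az":0,"gripper":0}
    - {"tx":0.66,"ty":-0.55,"tz":-0.308,"ax":0,"ay":0,"az":0,"gripper":0}

```text
time_s: 13.03
tool_pos: [524.0, 13.8, 129.1]
tool_rot: [-0.14, 0.99, -0.0, -0.0]
force: [0.7, 0.1, -1.5]
opening: 0.272
gripper_force: 67.2
```

```bash
python3 -c "
from h import *
q=manip.grab_frame('top');print(lids(q));save(q,'y.png')
goal((404.3,-164.8,130,16),(404.3,-164.8,80,16))
"
```

```text
{'green': ([643.5, 191.1], 27.8, 143, np.float64(13.8)), 'blue': ([404.2, -165.1], 27.4, 92, np.float64(13.2))}
t 13.1 pos [524.3  14.2 128.9] yaw 16.1 tilt [-0.0004 -0.0009] q [ 0.03  0.29 -0.21  1.07 -0.   -0.25] F [-0.5  0.4 -1.2] op 0.274 gf 67.2
(404.3, -164.8, 130, 16) [ 0.6598 -0.5545 -0.0034] [-0.0005 -0.0004  0.0014]
(404.3, -164.8, 80, 16) [ 0.6597 -0.5544  0.1966] [-0.0005 -0.0004  0.0014]
```

Emit:
move_arm:
  plan:
    - {"tx":0.66,"ty":-0.554,"tz":0,"ax":0,"ay":0,"az":0,"gripper":0}
    - {"tx":0.66,"ty":-0.554,"tz":0,"ax":0,"ay":0,"az":0,"gripper":0}
    - {"tx":0.66,"ty":-0.554,"tz":0,"ax":0,"ay":0,"az":0,"gripper":0}
    - {"tx":0.66,"ty":-0.554,"tz":0,"ax":0,"ay":0,"az":0,"gripper":0}
    - {"tx":0.66,"ty":-0.554,"tz":0,"ax":0,"ay":0,"az":0,"gripper":0}
    - {"tx":0.66,"ty":-0.554,"tz":0,"ax":0,"ay":0,"az":0,"gripper":0}
    - {"tx":0.66,"ty":-0.554,"tz":0.1,"ax":0,"ay":0,"az":0,"gripper":0}
    - {"tx":0.66,"ty":-0.554,"tz":0.2,"ax":0,"ay":0,"az":0,"gripper":0}
    - {"tx":0.66,"ty":-0.554,"tz":0.2,"ax":0,"ay":0,"az":0,"gripper":0}
    - {"tx":0.66,"ty":-0.554,"tz":0.2,"ax":0,"ay":0,"az":0,"gripper":0}

```text
time_s: 13.92
tool_pos: [403.4, -164.3, 78.7]
tool_rot: [-0.141, 0.99, 0.0, -0.002]
force: [0.1, 0.9, -1.4]
opening: 0.275
gripper_force: 66.9
```

```bash
python3 -c "
from h import *
goal((404.3,-164.8,53,16))
q=manip.grab_frame('side');print(lids(q))
q=manip.grab_frame('top');print(lids(q))
"
```

```text
t 13.9 pos [ 403.4 -164.3   78.7] yaw 16.2 tilt [-0.0034  0.0001] q [-0.39  0.2  -0.48  0.89 -0.   -0.67] F [ 0.1  0.9 -1.4] op 0.275 gf 66.9
(404.3, -164.8, 53, 16) [-0.0035 -0.003   0.1029] [ 0.0007 -0.0021  0.002 ]
{'red': ([614.0, 13.0], 30.4, 271, np.float64(14.2)), 'yellow': ([471.7, -27.9], 30.4, 266, np.float64(14.0)), 'green': ([642.2, 196.5], 28.1, 293, np.float64(13.2)), 'blue': ([402.4, -157.6], 27.9, 147, np.float64(11.8))}
{'red': ([614.5, 11.1], 28.8, 240, np.float64(13.6)), 'yellow': ([471.2, -30.7], 28.6, 263, np.float64(13.4)), 'green': ([643.6, 192.1], 28.2, 155, np.float64(13.7)), 'blue': ([418.7, -151.2], 16.8, 32, np.float64(13.7))}
```

Emit:
move_arm:
  plan:
    - {"tx":-0.001,"ty":-0.001,"tz":0.02,"ax":0,"ay":0,"az":0,"gripper":0}
    - {"tx":-0.001,"ty":-0.001,"tz":0.04,"ax":0,"ay":0,"az":0,"gripper":0}
    - {"tx":-0.001,"ty":-0.001,"tz":0.055,"ax":0,"ay":0,"az":0,"gripper":0}
    - {"tx":-0.001,"ty":-0.001,"tz":0.07,"ax":0,"ay":0,"az":0,"gripper":0}
    - {"tx":-0.001,"ty":-0.001,"tz":0.085,"ax":0,"ay":0,"az":0,"gripper":0}
    - {"tx":-0.001,"ty":-0.001,"tz":0.095,"ax":0,"ay":0,"az":0,"gripper":0}
    - {"tx":-0.001,"ty":-0.001,"tz":0.103,"ax":0,"ay":0,"az":0,"gripper":0}
    - {"tx":-0.001,"ty":-0.001,"tz":0.109,"ax":0,"ay":0,"az":0,"gripper":0}
    - {"tx":-0.001,"ty":-0.001,"tz":0.109,"ax":0,"ay":0,"az":0,"gripper":0}
    - {"tx":-0.001,"ty":-0.001,"tz":0.109,"ax":0,"ay":0,"az":0,"gripper":0}

```text
time_s: 14.85
tool_pos: [405.1, -165.6, 54.8]
tool_rot: [-0.14, 0.99, -0.001, 0.001]
force: [-6.7, 5.5, 41.5]
opening: 0.272
gripper_force: 73.3
```

```bash
python3 -c "
from h import *
goal((461,119,130,16),(461,119,64,16))
"
```

```text
t 14.8 pos [ 405.1 -165.6   54.8] yaw 16.1 tilt [ 0.0031 -0.0018] q [-0.39  0.23 -0.52  0.82 -0.   -0.67] F [-6.7  5.5 41.5] op 0.272 gf 73.3
(461, 119, 130, 16) [-0.5316  1.0307 -0.3022] [-0.0017  0.0016  0.0013]
(461, 119, 64, 16) [-0.531   1.0314 -0.0382] [-0.0017  0.0016  0.0013]
```

Emit:
move_arm:
  plan:
    - {"tx":0,"ty":0,"tz":-0.15,"ax":0,"ay":0,"az":0,"gripper":0}
    - {"tx":-0.04,"ty":0.04,"tz":-0.29,"ax":0,"ay":0,"az":0,"gripper":0}
    - {"tx":-0.533,"ty":0.98,"tz":-0.31,"ax":0,"ay":0,"az":0,"gripper":0}
    - {"tx":-0.533,"ty":0.98,"tz":-0.31,"ax":0,"ay":0,"az":0,"gripper":0}
    - {"tx":-0.533,"ty":0.98,"tz":-0.31,"ax":0,"ay":0,"az":0,"gripper":0}
    - {"tx":-0.533,"ty":0.98,"tz":-0.31,"ax":0,"ay":0,"az":0,"gripper":0}
    - {"tx":-0.533,"ty":0.98,"tz":-0.31,"ax":0,"ay":0,"az":0,"gripper":0}
    - {"tx":-0.533,"ty":0.98,"tz":-0.31,"ax":0,"ay":0,"az":0,"gripper":0}
    - {"tx":-0.533,"ty":0.98,"tz":-0.31,"ax":0,"ay":0,"az":0,"gripper":0}
    - {"tx":-0.533,"ty":0.98,"tz":-0.31,"ax":0,"ay":0,"az":0,"gripper":0}

```text
time_s: 15.68
tool_pos: [464.3, 110.4, 128.7]
tool_rot: [-0.142, 0.99, -0.0, -0.001]
force: [-0.3, -0.2, -1.1]
opening: 0.266
gripper_force: 67.8
```

```bash
python3 -c "
from h import *
goal((461,119,70,16),(461,119,59.5,16))
q=manip.grab_frame('top');print(lids(q))
"
```

```text
t 15.7 pos [464.3 110.4 128.7] yaw 16.3 tilt [-0.0011 -0.0005] q [ 0.23  0.22 -0.31  1.04 -0.   -0.05] F [-0.3 -0.2 -1.1] op 0.266 gf 67.8
(461, 119, 70, 16) [0.0025 0.0369 0.235 ] [-0.0001 -0.0007  0.0039]
(461, 119, 59.5, 16) [0.0024 0.0369 0.277 ] [-0.0001 -0.0007  0.0039]
{'red': ([613.4, 11.0], 29.2, 237, np.float64(13.6)), 'yellow': ([471.0, -30.8], 28.6, 264, np.float64(13.8)), 'green': ([651.4, 192.6], 24.5, 56, np.float64(13.9)), 'blue': ([404.1, -164.9], 27.5, 138, np.float64(13.7))}
```

Emit:
move_arm:
  plan:
    - {"tx":0,"ty":0.046,"tz":0,"ax":0,"ay":0,"az":0,"gripper":0}
    - {"tx":0,"ty":0.046,"tz":0.1,"ax":0,"ay":0,"az":0,"gripper":0}
    - {"tx":0,"ty":0.046,"tz":0.2,"ax":0,"ay":0,"az":0,"gripper":0}
    - {"tx":0,"ty":0.046,"tz":0.25,"ax":0,"ay":0,"az":0,"gripper":0}
    - {"tx":0,"ty":0.046,"tz":0.265,"ax":0,"ay":0,"az":0,"gripper":0}
    - {"tx":0,"ty":0.046,"tz":0.275,"ax":0,"ay":0,"az":0,"gripper":0}
    - {"tx":0,"ty":0.046,"tz":0.281,"ax":0,"ay":0,"az":0,"gripper":0}
    - {"tx":0,"ty":0.046,"tz":0.281,"ax":0,"ay":0,"az":0,"gripper":0}
    - {"tx":0,"ty":0.046,"tz":0.281,"ax":0,"ay":0,"az":0,"gripper":0}
    - {"tx":0,"ty":0.046,"tz":0.281,"ax":0,"ay":0,"az":0,"gripper":0}

```text
time_s: 16.57
tool_pos: [461.1, 117.9, 59.9]
tool_rot: [-0.14, 0.99, -0.001, 0.0]
force: [-2.4, -3.0, 3.0]
opening: 0.273
gripper_force: 68.4
```

```bash
python3 -c "
from h import *
goal((461,119,59.5,16))
p=manip.grab_frame('side');crop=p['pixels'][200:330,290:430];cv2.imwrite('pics/s5.png',cv2.resize(crop,None,fx=4,fy=4)[:,:,::-1])
"
```

```text
t 16.6 pos [461.1 117.9  59.9] yaw 16.1 tilt [ 0.0006 -0.0011] q [ 0.25  0.28 -0.43  0.86 -0.   -0.03] F [-2.4 -3.   3. ] op 0.273 gf 68.4
(461, 119, 59.5, 16) [-0.0007  0.0042  0.0015] [-0.0008  0.0002  0.001 ]
```

View pics/s5.png

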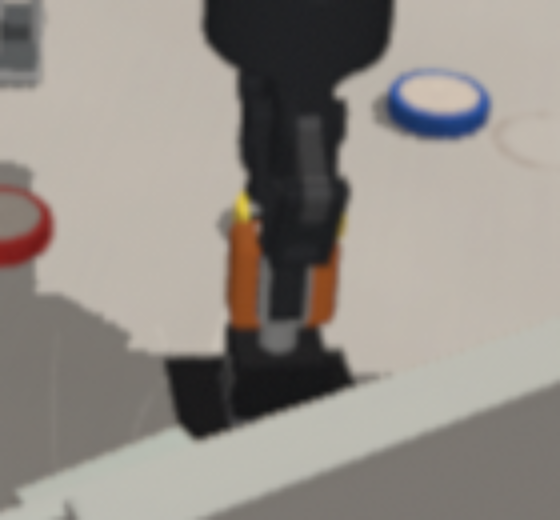

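Emit:
move_arm:
  plan:
    - {"tx":0,"ty":0,"tz":0,"ax":0,"ay":0,"az":0,"gripper":0.6}
    - {"tx":0,"ty":0,"tz":0,"ax":0,"ay":0,"az":0,"gripper":1}
    - {"tx":0,"ty":0,"tz":0,"ax":0,"ay":0,"az":0,"gripper":1}
    - {"tx":0,"ty":0,"tz":0,"ax":0,"ay":0,"az":0,"gripper":1}
    - {"tx":0,"ty":0,"tz":0,"ax":0,"ay":0,"az":0,"gripper":1}
    - {"tx":0,"ty":0,"tz":-0.1,"ax":0,"ay":0,"az":0,"gripper":1}
    - {"tx":0,"ty":0,"tz":-0.25,"ax":0,"ay":0,"az":0,"gripper":1}
    - {"tx":0,"ty":0,"tz":-0.4,"ax":0,"ay":0,"az":0,"gripper":1}
    - {"tx":0,"ty":0,"tz":-0.48,"ax":0,"ay":0,"az":0,"gripper":1}
    - {"tx":0,"ty":0,"tz":-0.48,"ax":0,"ay":0,"az":0,"gripper":1}

```text
time_s: 17.45
tool_pos: [463.2, 118.8, 183.6]
tool_rot: [-0.14, 0.99, -0.0, 0.003]
force: [0.4, -0.3, -0.1]
opening: 1.0
gripper_force: 0.0
```

```bash
python3 -c "
from h import *
q=manip.grab_frame('top');print(lids(q));save(q,'y.png')
q=manip.grab_frame('side');print(lids(q));W=cloud(q);print([manip.spot_point(q,n)[:1] for n in('stamp_grip','stamp_foot')])
goal((614,10.8,60,11.5),(614,10.8,-1,11.5))
"
```

```text
{'red': ([614.3, 10.9], 28.7, 243, np.float64(13.3)), 'yellow': ([471.2, -30.9], 28.6, 264, np.float64(13.6)), 'blue': ([404.1, -164.4], 27.3, 138, np.float64(13.4))}
{'red': ([611.7, 12.7], 30.0, 272, np.float64(14.2)), 'yellow': ([469.7, -30.6], 29.2, 102, np.float64(15.1)), 'green': ([642.4, 196.0], 28.4, 300, np.float64(13.3)), 'blue': ([403.2, -161.2], 28.8, 146, np.float64(11.7))}
[[{'at': [462.8, 118.4, 77.4], 'score': 0.92}], [{'at': [461.6, 113.7, 5.0], 'score': 0.68}]]
t 17.6 pos [460.1 118.  178. ] yaw 16.1 tilt [-0.0023 -0.0015] q [ 0.25  0.18 -0.23  1.16 -0.   -0.03] F [-0.4  0.1 -1. ] op 0.999 gf 0.0
(614, 10.8, 60, 11.5) [-0.4735 -0.5824  0.4714] [-0.0006 -0.0016  0.0512]
(614, 10.8, -1, 11.5) [-0.4741 -0.5822  0.7154] [-0.0006 -0.0016  0.0512]
```

Emit:
move_arm:
  plan:
    - {"tx":-0.474,"ty":-0.583,"tz":0.1,"ax":0,"ay":0,"az":0.051,"gripper":1}
    - {"tx":-0.474,"ty":-0.583,"tz":0.2,"ax":0,"ay":0,"az":0.051,"gripper":1}
    - {"tx":-0.474,"ty":-0.583,"tz":0.3,"ax":0,"ay":0,"az":0.051,"gripper":1}
    - {"tx":-0.474,"ty":-0.583,"tz":0.4,"ax":0,"ay":0,"az":0.051,"gripper":1}
    - {"tx":-0.474,"ty":-0.583,"tz":0.472,"ax":0,"ay":0,"az":0.051,"gripper":1}
    - {"tx":-0.474,"ty":-0.583,"tz":0.472,"ax":0,"ay":0,"az":0.051,"gripper":1}
    - {"tx":-0.474,"ty":-0.583,"tz":0.472,"ax":0,"ay":0,"az":0.051,"gripper":1}
    - {"tx":-0.474,"ty":-0.583,"tz":0.472,"ax":0,"ay":0,"az":0.051,"gripper":1}
    - {"tx":-0.474,"ty":-0.583,"tz":0.472,"ax":0,"ay":0,"az":0.051,"gripper":1}
    - {"tx":-0.474,"ty":-0.583,"tz":0.472,"ax":0,"ay":0,"az":0.051,"gripper":1}

```text
time_s: 18.48
tool_pos: [614.8, 11.6, 62.3]
tool_rot: [-0.101, 0.995, -0.0, 0.0]
force: [0.0, 0.3, 0.3]
opening: 1.002
gripper_force: 0.0
```

```bash
python3 -c "
from h import *
q=manip.grab_frame('side');print(lids(q))
goal((614.3,10.8,0,11.5))
"
```

```text
{'red': ([613.4, 12.5], 30.8, 275, np.float64(13.9)), 'yellow': ([470.9, -30.4], 29.5, 99, np.float64(15.2)), 'green': ([642.3, 196.4], 28.5, 288, np.float64(13.1)), 'blue': ([403.4, -158.9], 27.2, 149, np.float64(11.7))}
t 18.5 pos [615.   11.6  62.6] yaw 11.6 tilt [ 0.0011 -0.001 ] q [ 0.02  0.49 -0.08  1.   -0.   -0.18] F [-0.1  0.5 -0.4] op 1.003 gf 0.0
(614.3, 10.8, 0, 11.5) [ 0.0038 -0.0022  0.2504] [-0.0008  0.0006  0.0008]
```

Emit:
move_arm:
  plan:
    - {"tx":0.002,"ty":-0.002,"tz":0.12,"ax":0,"ay":0,"az":0,"gripper":1}
    - {"tx":0.002,"ty":-0.002,"tz":0.22,"ax":0,"ay":0,"az":0,"gripper":1}
    - {"tx":0.002,"ty":-0.002,"tz":0.25,"ax":0,"ay":0,"az":0,"gripper":1}
    - {"tx":0.002,"ty":-0.002,"tz":0.25,"ax":0,"ay":0,"az":0,"gripper":0.4}
    - {"tx":0.002,"ty":-0.002,"tz":0.25,"ax":0,"ay":0,"az":0,"gripper":0.4}
    - {"tx":0.002,"ty":-0.002,"tz":0.25,"ax":0,"ay":0,"az":0,"gripper":0.4}
    - {"tx":0.002,"ty":-0.002,"tz":0.25,"ax":0,"ay":0,"az":0,"gripper":0.4}
    - {"tx":0.002,"ty":-0.002,"tz":0.25,"ax":0,"ay":0,"az":0,"gripper":0.4}
    - {"tx":0.002,"ty":-0.002,"tz":0.25,"ax":0,"ay":0,"az":0,"gripper":0.4}
    - {"tx":0.002,"ty":-0.002,"tz":0.25,"ax":0,"ay":0,"az":0,"gripper":0.4}
  force: 40

```text
time_s: 19.37
tool_pos: [615.7, 10.5, 0.7]
tool_rot: [-0.1, 0.995, -0.0, 0.001]
force: [-2.5, 0.2, 6.9]
opening: 0.632
gripper_force: 42.6
```

```bash
python3 -c "
from h import *
q=manip.grab_frame('side');crop=q['pixels'][190:290,230:360];cv2.imwrite('pics/s6.png',cv2.resize(crop,None,fx=5,fy=5)[:,:,::-1])
goal((614.3,10.8,140,11.5))
"
```

```text
t 19.4 pos [615.7  10.5   0.7] yaw 11.5 tilt [ 0.0023 -0.0007] q [ 0.02  0.55 -0.16  0.86 -0.   -0.18] F [-1.3  1.   7.5] op 0.637 gf 42.6
(614.3, 10.8, 140, 11.5) [ 0.004   0.0018 -0.5571] [-0.0007  0.0013  0.0003]
```

View pics/s6.png

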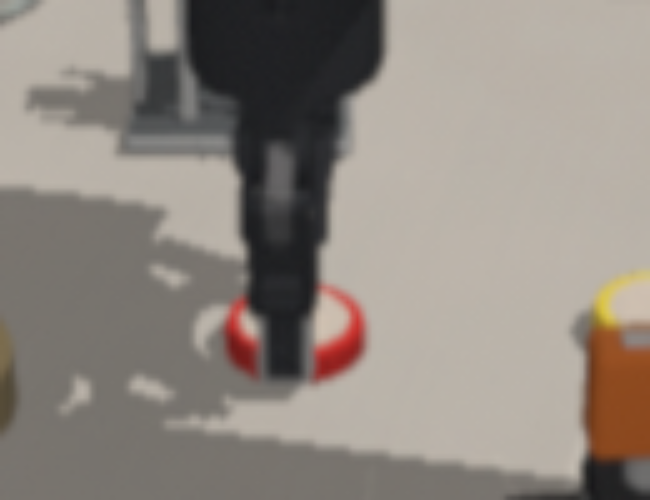

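Emit:
move_arm:
  plan:
    - {"tx":0,"ty":0,"tz":-0.12,"ax":0,"ay":0,"az":0,"gripper":0.4}
    - {"tx":0,"ty":0,"tz":-0.28,"ax":0,"ay":0,"az":0,"gripper":0.4}
    - {"tx":0,"ty":0,"tz":-0.44,"ax":0,"ay":0,"az":0,"gripper":0.4}
    - {"tx":0,"ty":0,"tz":-0.56,"ax":0,"ay":0,"az":0,"gripper":0.4}
    - {"tx":-0.136,"ty":-0.795,"tz":-0.56,"ax":0,"ay":0,"az":0,"gripper":0.4}
    - {"tx":-0.136,"ty":-0.795,"tz":-0.56,"ax":0,"ay":0,"az":0,"gripper":0.4}
    - {"tx":-0.136,"ty":-0.795,"tz":-0.56,"ax":0,"ay":0,"az":0,"gripper":0.4}
    - {"tx":-0.136,"ty":-0.795,"tz":-0.56,"ax":0,"ay":0,"az":0,"gripper":0.4}
    - {"tx":-0.136,"ty":-0.795,"tz":-0.56,"ax":0,"ay":0,"az":0,"gripper":0.4}
    - {"tx":-0.136,"ty":-0.795,"tz":-0.56,"ax":0,"ay":0,"az":0,"gripper":0.4}

```text
time_s: 20.25
tool_pos: [689.4, -184.1, 139.1]
tool_rot: [-0.098, 0.995, -0.002, 0.001]
force: [-3.0, 0.8, -1.1]
opening: 0.632
gripper_force: 42.9
```

```bash
python3 -c "
from h import *
q=manip.grab_frame('side');crop=q['pixels'][130:240,220:340];cv2.imwrite('pics/s7.png',cv2.resize(crop,None,fx=5,fy=5,interpolation=cv2.INTER_CUBIC)[:,:,::-1])
print('mag',manip.spot_point(q,'magazine')[:1],manip.spot_point(q,'lid_red_mid')[:1], manip.search_frame(q,'lid_red_mid')[:1])
goal((687.9,-177.5,140,11.5),(687.9,-177.5,92,11.5))
W=cloud(q);h=cv2.cvtColor(q['pixels'],cv2.COLOR_RGB2HSV)
m=((h[...,0]<9)|(h[...,0]>171))&(h[...,1]>90)&(abs(W[...,0]-687)<50)&(abs(W[...,1]+177)<60)&(W[...,2]>100)
P=W[m];e=np.array([np.cos(.2007),np.sin(.2007)]);s=(P[:,:2]-[687,-177.5])@e;print(len(P),s.min(),s.max(),(s.min()+s.max())/2,np.percentile(P,[5,95],axis=0).round(1))
"
```

```text
mag [{'at': [685.4, -179.2, 1.6], 'score': 0.89}] [{'at': [687.1, -185.1, 141.0], 'score': 0.69}] [{'at': [675.8, -176.6, 144.8], 'score': 0.54}]
t 20.4 pos [ 687.5 -177.1  139.2] yaw 11.5 tilt [-0.0005 -0.0009] q [-0.25  0.6   0.32  1.3  -0.   -0.45] F [ 0.5  0.3 -0.8] op 0.634 gf 42.9
(687.9, -177.5, 140, 11.5) [-0.0014 -0.0019 -0.0031] [-0.0005 -0.0004  0.0003]
(687.9, -177.5, 92, 11.5) [-0.0015 -0.0017  0.1889] [-0.0005 -0.0004  0.0003]
122 -29.34136587615498 26.4034155571495 -1.4689751595027403 [[ 659.4 -198.2  142.1]
 [ 711.5 -157.1  154.2]]
```

View pics/s7.png

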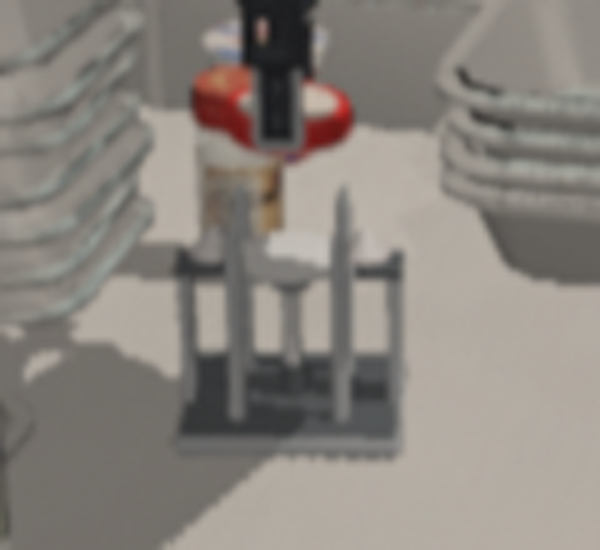

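```bash
python3 -c "
from h import *
for k in range(2): q=manip.grab_frame('side')
crop=q['pixels'][130:240,220:340];cv2.imwrite('pics/s8.png',cv2.resize(crop,None,fx=5,fy=5,interpolation=cv2.INTER_CUBIC)[:,:,::-1])
goal((687.9,-177.5,140,11.5))
f=lambda w:((pix(q,w)-[220,130])*5+2).round(0)
a=np.radians(11.5);ex=np.array([np.cos(a),np.sin(a),0]);ey=np.array([-ex[1],ex[0],0]);c=np.array([686.7,-177.5,0])
for sx in(1,-1):
  for sy in(1,-1): print('post',sx,sy,f(c+23.69*(sx*ex+sy*ey)+[0,0,104]))
s=manip.state();t=np.array(s['tool_pos']);print('finger tip bottom',f(t+ey*43+[0,0,0]),'pad',f(t+ey*28));
for lx in (0,-1.5): print('lid edge',lx,[f(t+ex*(lx+28*np.cos(k))+ey*28*np.sin(k)+[0,0,13.3]) for k in(0,np.pi,-.6,np.pi+.6)])
"
```

```text
t 20.6 pos [ 687.5 -176.4  139.3] yaw 11.6 tilt [-0.0004 -0.001 ] q [-0.25  0.6   0.32  1.3  -0.   -0.45] F [-1.1  0.6 -1.2] op 0.635 gf 42.9
(687.9, -177.5, 140, 11.5) [-0.0006 -0.0048 -0.0026] [-0.0006 -0.0004  0.0011]
post 1 1 [232. 231.]
post 1 -1 [241. 188.]
post -1 1 [339. 232.]
post -1 -1 [344. 190.]
finger tip bottom [277. 175.] pad [280. 162.]
lid edge 0 [array([220., 108.]), array([347., 110.]), array([234.,  95.]), array([338.,  97.])]
lid edge -1.5 [array([224., 108.]), array([350., 110.]), array([238.,  95.]), array([341.,  97.])]
```

View pics/s8.png

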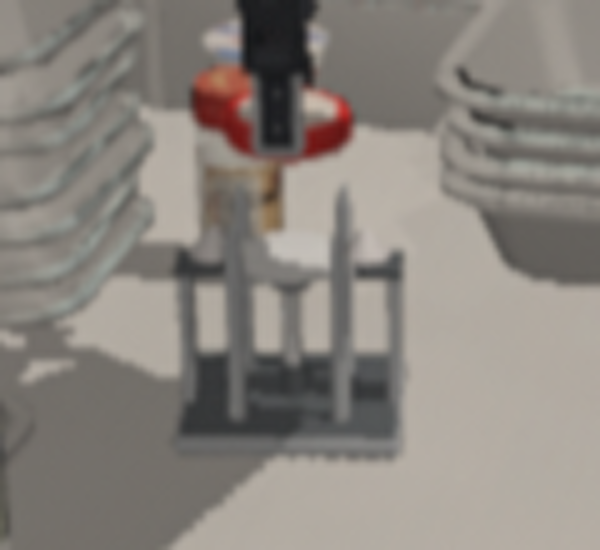

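Emit:
move_arm:
  plan:
    - {"tx":-0.004,"ty":-0.004,"tz":0,"ax":0,"ay":0,"az":0,"gripper":0.4}
    - {"tx":-0.004,"ty":-0.004,"tz":0.05,"ax":0,"ay":0,"az":0,"gripper":0.4}
    - {"tx":-0.004,"ty":-0.004,"tz":0.09,"ax":0,"ay":0,"az":0,"gripper":0.4}
    - {"tx":-0.004,"ty":-0.004,"tz":0.11,"ax":0,"ay":0,"az":0,"gripper":0.4}
    - {"tx":-0.004,"ty":-0.004,"tz":0.13,"ax":0,"ay":0,"az":0,"gripper":0.4}
    - {"tx":-0.004,"ty":-0.004,"tz":0.15,"ax":0,"ay":0,"az":0,"gripper":0.4}
    - {"tx":-0.004,"ty":-0.004,"tz":0.17,"ax":0,"ay":0,"az":0,"gripper":0.4}
    - {"tx":-0.004,"ty":-0.004,"tz":0.185,"ax":0,"ay":0,"az":0,"gripper":0.4}
    - {"tx":-0.004,"ty":-0.004,"tz":0.185,"ax":0,"ay":0,"az":0,"gripper":0.4}
    - {"tx":-0.004,"ty":-0.004,"tz":0.185,"ax":0,"ay":0,"az":0,"gripper":0.4}

```text
time_s: 21.38
tool_pos: [688.7, -178.4, 92.3]
tool_rot: [-0.1, 0.995, -0.0, -0.001]
force: [0.7, 0.4, 0.0]
opening: 0.633
gripper_force: 42.9
```

```bash
python3 -c "
from h import *
q=manip.grab_frame('side')
crop=q['pixels'][130:240,220:340];cv2.imwrite('pics/s9.png',cv2.resize(crop,None,fx=5,fy=5,interpolation=cv2.INTER_CUBIC)[:,:,::-1])
goal((688.7,-177.1,92,11.5))"
```

```text
t 21.4 pos [ 688.9 -178.5   92.7] yaw 11.5 tilt [-0.0005 -0.0012] q [-0.25  0.62  0.25  1.2  -0.   -0.45] F [ 0.7  0.8 -1. ] op 0.637 gf 42.9
(688.7, -177.1, 92, 11.5) [-0.0003  0.0057  0.0026] [-0.0007 -0.0004  0.0002]
```

View pics/s9.png

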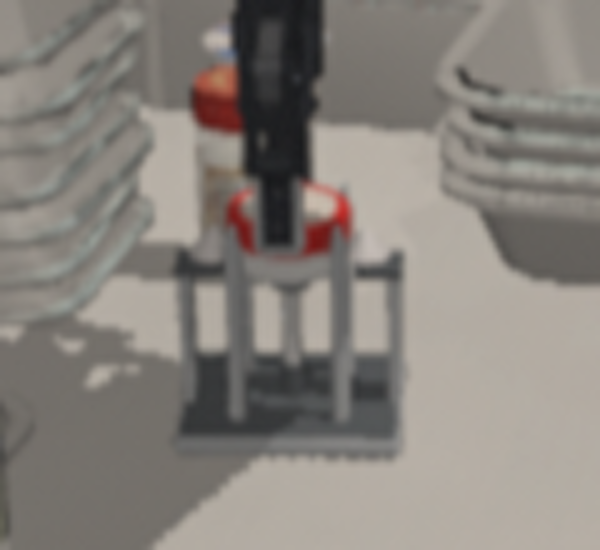

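Emit:
move_arm:
  plan:
    - {"tx":0,"ty":0,"tz":0.006,"ax":0,"ay":0,"az":0,"gripper":0.4}
    - {"tx":0,"ty":0,"tz":0.012,"ax":0,"ay":0,"az":0,"gripper":0.4}
    - {"tx":0,"ty":0,"tz":0.012,"ax":0,"ay":0,"az":0,"gripper":0.7}
    - {"tx":0,"ty":0,"tz":0.012,"ax":0,"ay":0,"az":0,"gripper":0.9}
    - {"tx":0,"ty":0,"tz":0.012,"ax":0,"ay":0,"az":0,"gripper":0.9}
    - {"tx":0,"ty":0,"tz":0.012,"ax":0,"ay":0,"az":0,"gripper":0.9}
    - {"tx":0,"ty":0,"tz":-0.08,"ax":0,"ay":0,"az":0,"gripper":0.9}
    - {"tx":0,"ty":0,"tz":-0.18,"ax":0,"ay":0,"az":0,"gripper":0.9}
    - {"tx":0,"ty":0,"tz":-0.2,"ax":0,"ay":0,"az":0,"gripper":0.5}
    - {"tx":0,"ty":0,"tz":-0.2,"ax":0,"ay":0,"az":0,"gripper":0}

```text
time_s: 22.27
tool_pos: [690.1, -178.7, 145.0]
tool_rot: [-0.1, 0.995, -0.001, 0.002]
force: [0.2, 0.1, -0.8]
opening: 0.634
gripper_force: 0.0
```

Emit:
move_arm:
  plan:
    - {"tx":0.008,"ty":0.002,"tz":0,"ax":0,"ay":0,"az":0,"gripper":0}
    - {"tx":0.008,"ty":0.002,"tz":0,"ax":0,"ay":0,"az":0,"gripper":0}
    - {"tx":0.008,"ty":0.002,"tz":0,"ax":0,"ay":0,"az":0,"gripper":0}
    - {"tx":0.008,"ty":0.002,"tz":0,"ax":0,"ay":0,"az":0,"gripper":0}
    - {"tx":0.008,"ty":0.002,"tz":0,"ax":0,"ay":0,"az":0,"gripper":0}
    - {"tx":0.008,"ty":0.002,"tz":0,"ax":0,"ay":0,"az":0,"gripper":0}
    - {"tx":0.008,"ty":0.002,"tz":0,"ax":0,"ay":0,"az":0,"gripper":0}
    - {"tx":0.008,"ty":0.002,"tz":0,"ax":0,"ay":0,"az":0,"gripper":0}
    - {"tx":0.008,"ty":0.002,"tz":0,"ax":0,"ay":0,"az":0,"gripper":0}
    - {"tx":0.008,"ty":0.002,"tz":0,"ax":0,"ay":0,"az":0,"gripper":0}

```text
time_s: 23.1
tool_pos: [686.8, -178.3, 142.5]
tool_rot: [-0.1, 0.995, -0.001, -0.0]
force: [-0.5, 0.7, -0.0]
opening: 0.001
gripper_force: 0.0
```

```bash
python3 -c "
from h import *
q=manip.grab_frame('side')
crop=q['pixels'][130:240,220:340];cv2.imwrite('pics/s10.png',cv2.resize(crop,None,fx=5,fy=5,interpolation=cv2.INTER_CUBIC)[:,:,::-1])
goal((686.7,-177.5,110,11.5),(686.7,-177.5,78,11.5))"
```

```text
t 23.1 pos [ 686.8 -178.3  142.5] yaw 11.5 tilt [-0.0006 -0.0011] q [-0.25  0.6   0.33  1.3  -0.   -0.45] F [ 0.  -0.  -0.3] op -0.002 gf 0.0
(686.7, -177.5, 110, 11.5) [-0.0003  0.0032  0.1301] [-0.0006 -0.0005  0.0003]
(686.7, -177.5, 78, 11.5) [-0.0004  0.0033  0.2581] [-0.0006 -0.0005  0.0003]
```

View pics/s10.png

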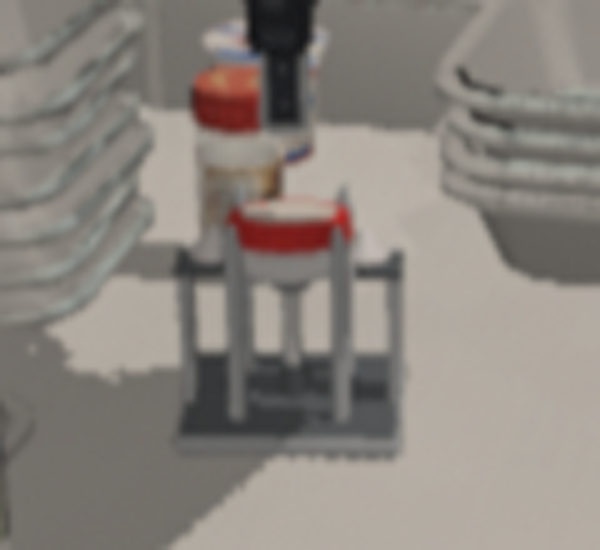

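Emit:
move_arm:
  plan:
    - {"tx":0,"ty":0.003,"tz":0.08,"ax":0,"ay":0,"az":0,"gripper":0}
    - {"tx":0,"ty":0.003,"tz":0.14,"ax":0,"ay":0,"az":0,"gripper":0}
    - {"tx":0,"ty":0.003,"tz":0.16,"ax":0,"ay":0,"az":0,"gripper":0}
    - {"tx":0,"ty":0.003,"tz":0.18,"ax":0,"ay":0,"az":0,"gripper":0}
    - {"tx":0,"ty":0.003,"tz":0.2,"ax":0,"ay":0,"az":0,"gripper":0}
    - {"tx":0,"ty":0.003,"tz":0.22,"ax":0,"ay":0,"az":0,"gripper":0}
    - {"tx":0,"ty":0.003,"tz":0.24,"ax":0,"ay":0,"az":0,"gripper":0}
    - {"tx":0,"ty":0.003,"tz":0.26,"ax":0,"ay":0,"az":0,"gripper":0}
    - {"tx":0,"ty":0.003,"tz":0.26,"ax":0,"ay":0,"az":0,"gripper":0}
    - {"tx":0,"ty":0.003,"tz":0.26,"ax":0,"ay":0,"az":0,"gripper":0}

```text
time_s: 23.98
tool_pos: [686.7, -177.6, 78.2]
tool_rot: [-0.1, 0.995, -0.001, -0.0]
force: [-0.0, 0.5, 1.1]
opening: -0.001
gripper_force: 0.8
```

Emit:
move_arm:
  plan:
    - {"tx":0,"ty":0,"tz":0,"ax":0,"ay":0,"az":0,"gripper":0}
    - {"tx":0,"ty":0,"tz":-0.1,"ax":0,"ay":0,"az":0,"gripper":0}
    - {"tx":0,"ty":0,"tz":-0.2,"ax":0,"ay":0,"az":0,"gripper":0}
    - {"tx":0,"ty":0,"tz":-0.3,"ax":0,"ay":0,"az":0,"gripper":0}
    - {"tx":0,"ty":0,"tz":-0.4,"ax":0,"ay":0,"az":0,"gripper":0.5}
    - {"tx":0,"ty":0,"tz":-0.4,"ax":0,"ay":0,"az":0,"gripper":1}
    - {"tx":0.3,"ty":0.3,"tz":-0.4,"ax":0,"ay":0,"az":0,"gripper":1}
    - {"tx":0.61,"ty":0.74,"tz":-0.4,"ax":0,"ay":0,"az":0,"gripper":1}
    - {"tx":0.61,"ty":0.74,"tz":-0.4,"ax":0,"ay":0,"az":0,"gripper":1}
    - {"tx":0.61,"ty":0.74,"tz":-0.4,"ax":0,"ay":0,"az":0,"gripper":1}

```text
time_s: 24.82
tool_pos: [554.8, -73.3, 177.0]
tool_rot: [-0.1, 0.995, -0.001, -0.0]
force: [1.3, 0.6, 0.4]
opening: 0.844
gripper_force: 0.0
```

```bash
cat >> h.py <<'E'
def mag(p):
    W=cloud(p);d=np.hypot(W[...,0]-686.7,W[...,1]+177.5);m=(d<20)&(W[...,2]>40);print('mag top z',np.percentile(W[m][:,2],[10,50,90]).round(1),m.sum())
E
python3 -c "
from h import *
q=manip.grab_frame('top');mag(q);print(lids(q))
q=manip.grab_frame('side');mag(q);print(lids(q))
goal((471.3,-30.9,60,11.5),(471.3,-30.9,3,11.5))"
```

```text
Traceback (most recent call last):
  File "h.py", line 40, in mag
    W=cloud(p);d=np.hypot(W[...,0]-686.7,W[...,1]+177.5);m=(d<20)&(W[...,2]>40);print('mag top z',np.percentile(W[m][:,2],[10,50,90]).round(1),m.sum())
                                                                                                  ~~~~~~~~~~~~~^^^^^^^^^^^^^^^^^^^^^^
IndexError: index -1 is out of bounds for axis 0 with size 0
```

```bash
sed -i 's/;print(.mag top z.*$/;print("mag top z",(np.percentile(W[m][:,2],[10,50,90]).round(1) if m.any() else None),m.sum())/' h.py
python3 -c "
from h import *
q=manip.grab_frame('top');print(lids(q))
q=manip.grab_frame('side');mag(q);print(lids(q))
goal((471.3,-30.9,60,11.5),(471.3,-30.9,3,11.5))
crop=q['pixels'][130:240,220:340];cv2.imwrite('pics/s11.png',cv2.resize(crop,None,fx=5,fy=5,interpolation=cv2.INTER_CUBIC)[:,:,::-1])"
```

```text
{'yellow': ([472.1, -22.5], 26.1, 117, np.float64(13.5)), 'green': ([644.1, 190.9], 27.8, 157, np.float64(13.6))}
mag top z [49.8 83.6 85.1] 129
{'yellow': ([470.3, -29.3], 28.5, 101, np.float64(15.4)), 'green': ([642.0, 195.3], 28.5, 302, np.float64(13.6)), 'blue': ([403.0, -158.6], 27.3, 148, np.float64(11.5))}
t 25.0 pos [554.  -72.3 177.9] yaw 11.6 tilt [-0.0013 -0.0011] q [-0.13  0.32 -0.04  1.21 -0.   -0.33] F [ 0.9 -0.1  1.1] op 1.0 gf 0.0
(471.3, -30.9, 60, 11.5) [0.2897 0.2294 0.472 ] [-0.0005 -0.001   0.0015]
(471.3, -30.9, 3, 11.5) [0.2894 0.2296 0.7   ] [-0.0005 -0.001   0.0015]
```

View pics/s11.png

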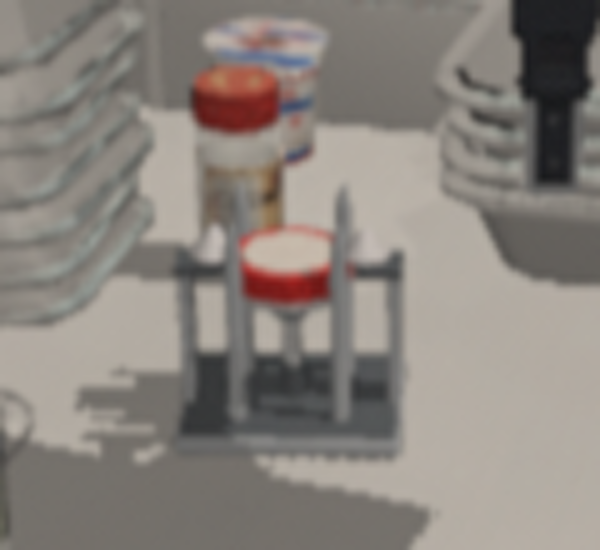

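Emit:
move_arm:
  plan:
    - {"tx":0.29,"ty":0.23,"tz":0.16,"ax":0,"ay":0,"az":0,"gripper":1}
    - {"tx":0.29,"ty":0.23,"tz":0.32,"ax":0,"ay":0,"az":0,"gripper":1}
    - {"tx":0.29,"ty":0.23,"tz":0.42,"ax":0,"ay":0,"az":0,"gripper":1}
    - {"tx":0.29,"ty":0.23,"tz":0.472,"ax":0,"ay":0,"az":0,"gripper":1}
    - {"tx":0.29,"ty":0.23,"tz":0.472,"ax":0,"ay":0,"az":0,"gripper":1}
    - {"tx":0.29,"ty":0.23,"tz":0.472,"ax":0,"ay":0,"az":0,"gripper":1}
    - {"tx":0.29,"ty":0.23,"tz":0.472,"ax":0,"ay":0,"az":0,"gripper":1}
    - {"tx":0.29,"ty":0.23,"tz":0.472,"ax":0,"ay":0,"az":0,"gripper":1}
    - {"tx":0.29,"ty":0.23,"tz":0.472,"ax":0,"ay":0,"az":0,"gripper":1}
    - {"tx":0.29,"ty":0.23,"tz":0.472,"ax":0,"ay":0,"az":0,"gripper":1}

```text
time_s: 25.8
tool_pos: [475.3, -32.6, 60.6]
tool_rot: [-0.1, 0.995, -0.001, 0.001]
force: [-0.0, 0.1, -0.9]
opening: 1.003
gripper_force: 0.0
```

```bash
python3 -c "
from h import *
q=manip.grab_frame('side');print(lids(q))
q=manip.grab_frame('top');print(lids(q))
goal((471.3,-30.9,3,11.5))"
```

```text
{'yellow': ([470.6, -30.5], 29.1, 100, np.float64(15.2)), 'green': ([642.5, 195.8], 28.1, 285, np.float64(13.4)), 'blue': ([403.3, -159.3], 27.6, 147, np.float64(11.8))}
{'red': ([723.1, -169.3], 12.0, 7, np.float64(10.8)), 'yellow': ([708.7, 92.3], 0.0, 1, np.float64(11.3)), 'green': ([643.7, 191.3], 27.9, 142, np.float64(14.0))}
t 25.9 pos [474.5 -32.4  60.2] yaw 11.5 tilt [ 0.0006 -0.0012] q [-0.07  0.28 -0.43  0.86 -0.   -0.27] F [-0.6 -0.1  0.6] op 0.999 gf 0.0
(471.3, -30.9, 3, 11.5) [0.0114 0.0088 0.2286] [-0.0008  0.0002  0.0001]
```

Emit:
move_arm:
  plan:
    - {"tx":0.009,"ty":0.007,"tz":0.08,"ax":0,"ay":0,"az":0,"gripper":1}
    - {"tx":0.009,"ty":0.007,"tz":0.12,"ax":0,"ay":0,"az":0,"gripper":1}
    - {"tx":0.009,"ty":0.007,"tz":0.12,"ax":0,"ay":0,"az":0,"gripper":1}
    - {"tx":0.009,"ty":0.007,"tz":0.12,"ax":0,"ay":0,"az":0,"gripper":1}
    - {"tx":0.009,"ty":0.007,"tz":0.12,"ax":0,"ay":0,"az":0,"gripper":1}
    - {"tx":0.009,"ty":0.007,"tz":0.12,"ax":0,"ay":0,"az":0,"gripper":1}
    - {"tx":0.009,"ty":0.007,"tz":0.12,"ax":0,"ay":0,"az":0,"gripper":1}
    - {"tx":0.009,"ty":0.007,"tz":0.12,"ax":0,"ay":0,"az":0,"gripper":1}
    - {"tx":0.009,"ty":0.007,"tz":0.12,"ax":0,"ay":0,"az":0,"gripper":1}
    - {"tx":0.009,"ty":0.007,"tz":0.12,"ax":0,"ay":0,"az":0,"gripper":1}

```text
time_s: 26.73
tool_pos: [471.2, -31.0, 29.6]
tool_rot: [-0.1, 0.995, -0.001, -0.0]
force: [-1.0, 1.1, -0.2]
opening: 0.999
gripper_force: 0.0
```

```bash
python3 -c "
from h import *
goal((471.3,-30.9,3,11.5))"
```

```text
t 26.7 pos [471.2 -31.   29.6] yaw 11.5 tilt [-0.0005 -0.0011] q [-0.06  0.31 -0.48  0.78 -0.   -0.27] F [-1.   1.1 -0.2] op 0.999 gf 0.0
(471.3, -30.9, 3, 11.5) [-0.0004  0.0004  0.1066] [-0.0007 -0.0004  0.0002]
```

Emit:
move_arm:
  plan:
    - {"tx":0,"ty":0,"tz":0.06,"ax":0,"ay":0,"az":0,"gripper":1}
    - {"tx":0,"ty":0,"tz":0.107,"ax":0,"ay":0,"az":0,"gripper":1}
    - {"tx":0,"ty":0,"tz":0.107,"ax":0,"ay":0,"az":0,"gripper":1}
    - {"tx":0,"ty":0,"tz":0.107,"ax":0,"ay":0,"az":0,"gripper":0.4}
    - {"tx":0,"ty":0,"tz":0.107,"ax":0,"ay":0,"az":0,"gripper":0.4}
    - {"tx":0,"ty":0,"tz":0.107,"ax":0,"ay":0,"az":0,"gripper":0.4}
    - {"tx":0,"ty":0,"tz":0.107,"ax":0,"ay":0,"az":0,"gripper":0.4}
    - {"tx":0,"ty":0,"tz":0.107,"ax":0,"ay":0,"az":0,"gripper":0.4}
    - {"tx":0,"ty":0,"tz":0.107,"ax":0,"ay":0,"az":0,"gripper":0.4}
    - {"tx":0,"ty":0,"tz":0.107,"ax":0,"ay":0,"az":0,"gripper":0.4}
  force: 40

```text
time_s: 27.57
tool_pos: [471.6, -31.1, 3.8]
tool_rot: [-0.1, 0.995, -0.001, 0.0]
force: [-1.9, 0.1, 6.6]
opening: 0.629
gripper_force: 40.6
```

Emit:
move_arm:
  plan:
    - {"tx":0,"ty":0,"tz":-0.12,"ax":0,"ay":0,"az":0,"gripper":0.4}
    - {"tx":0,"ty":0,"tz":-0.28,"ax":0,"ay":0,"az":0,"gripper":0.4}
    - {"tx":0,"ty":0,"tz":-0.44,"ax":0,"ay":0,"az":0,"gripper":0.4}
    - {"tx":-0.04,"ty":-0.04,"tz":-0.57,"ax":0,"ay":0,"az":0,"gripper":0.4}
    - {"tx":-0.5,"ty":-0.5,"tz":-0.57,"ax":0,"ay":0,"az":0,"gripper":0.4}
    - {"tx":-0.5,"ty":-0.5,"tz":-0.57,"ax":0,"ay":0,"az":0,"gripper":0.4}
    - {"tx":-0.5,"ty":-0.5,"tz":-0.57,"ax":0,"ay":0,"az":0,"gripper":0.4}
    - {"tx":-0.5,"ty":-0.5,"tz":-0.57,"ax":0,"ay":0,"az":0,"gripper":0.4}
    - {"tx":-0.5,"ty":-0.5,"tz":-0.57,"ax":0,"ay":0,"az":0,"gripper":0.4}
    - {"tx":-0.5,"ty":-0.5,"tz":-0.57,"ax":0,"ay":0,"az":0,"gripper":0.4}

```text
time_s: 28.4
tool_pos: [619.7, -129.5, 144.5]
tool_rot: [-0.1, 0.995, -0.0, -0.001]
force: [-0.3, 0.8, -1.3]
opening: 0.628
gripper_force: 43.1
```

```bash
python3 -c "
from h import *
goal((688,-177.2,143,11.5))
q=manip.grab_frame('side');print(lids(q));mag(q)
q=manip.grab_frame('top');print(lids(q));mag(q)"
```

```text
t 28.4 pos [ 619.7 -129.5  144.5] yaw 11.4 tilt [-0.0013 -0.001 ] q [-0.21  0.46  0.1   1.21 -0.   -0.41] F [-0.3  0.8 -1.3] op 0.628 gf 43.1
(688, -177.2, 143, 11.5) [-0.23   -0.2412  0.0059] [-0.0005 -0.0009 -0.0007]
{'green': ([641.9, 196.6], 28.2, 287, np.float64(13.3)), 'blue': ([403.1, -158.9], 27.7, 152, np.float64(12.0))}
mag top z [49.  83.3 84.7] 127
{'red': ([491.7, 119.0], 0.0, 1, np.float64(4.9)), 'yellow': ([718.0, 57.3], 0.0, 1, np.float64(12.8)), 'green': ([643.9, 191.7], 27.8, 158, np.float64(13.8))}
mag top z None 0
```

Emit:
move_arm:
  plan:
    - {"tx":-0.23,"ty":-0.24,"tz":0,"ax":0,"ay":0,"az":0,"gripper":0.4}
    - {"tx":-0.23,"ty":-0.24,"tz":0,"ax":0,"ay":0,"az":0,"gripper":0.4}
    - {"tx":-0.23,"ty":-0.24,"tz":0,"ax":0,"ay":0,"az":0,"gripper":0.4}
    - {"tx":-0.23,"ty":-0.24,"tz":0,"ax":0,"ay":0,"az":0,"gripper":0.4}
    - {"tx":-0.23,"ty":-0.24,"tz":0,"ax":0,"ay":0,"az":0,"gripper":0.4}
    - {"tx":-0.23,"ty":-0.24,"tz":0,"ax":0,"ay":0,"az":0,"gripper":0.4}
    - {"tx":-0.23,"ty":-0.24,"tz":0,"ax":0,"ay":0,"az":0,"gripper":0.4}
    - {"tx":-0.23,"ty":-0.24,"tz":0,"ax":0,"ay":0,"az":0,"gripper":0.4}
    - {"tx":-0.23,"ty":-0.24,"tz":0,"ax":0,"ay":0,"az":0,"gripper":0.4}
    - {"tx":-0.23,"ty":-0.24,"tz":0,"ax":0,"ay":0,"az":0,"gripper":0.4}

```text
time_s: 29.33
tool_pos: [686.8, -175.4, 145.8]
tool_rot: [-0.1, 0.995, -0.001, -0.0]
force: [-0.5, -0.4, -0.8]
opening: 0.629
gripper_force: 43.1
```

```bash
cat >> h.py <<'E'
def held(p,c,bot):
    """offset (mm along magazine x) of the held lid from the TCP; bot = TCP z minus lid bottom"""
    h=cv2.cvtColor(p['pixels'],cv2.COLOR_RGB2HSV);m=np.zeros((480,640),bool)
    for a,b in HUE[c]:m|=(h[...,0]>=a)&(h[...,0]<=b)
    t=np.array(manip.state()['tool_pos']);a=np.radians(11.5);ex=np.array([np.cos(a),np.sin(a),0]);ey=np.array([-ex[1],ex[0],0])
    pr=np.array([pix(p,t+28*(ex*np.cos(k)+ey*np.sin(k))+[0,0,z-bot]) for k in np.arange(0,6.3,.05) for z in(0,14)])
    lo,hi=pr.min(0),pr.max(0)
    m&=(h[...,1]>70)&(h[...,2]>30);v,u=np.mgrid[:480,:640];m&=(v>lo[1]-4)&(v<hi[1]+4)&(u>lo[0]-8)&(u<hi[0]+8)
    U=np.where(m.sum(0)>=2)[0];print(c,'pred',lo.round(1),hi.round(1),'obs',U.min(),U.max(),'offset',((lo+hi)[0]-U.min()-U.max())/2/((hi-lo)[0]/56))
E
python3 -c "
from h import *
q=manip.grab_frame('side')
goal((687.7,-177.3,143,11.5));held(q,'yellow',3.8)"
```

```text
t 29.4 pos [ 686.9 -175.5  145.6] yaw 11.5 tilt [-0.0003 -0.0012] q [-0.25  0.59  0.33  1.31 -0.   -0.45] F [ 1.1 -0.1 -1.5] op 0.629 gf 43.1
(687.7, -177.3, 143, 11.5) [-0.0018 -0.0079  0.0104] [-0.0007 -0.0004  0.0004]
yellow pred [263.7 145.7] [289.3 161.1] obs 265 289 offset -1.1397611224105175
```

Emit:
move_arm:
  plan:
    - {"tx":-0.002,"ty":-0.008,"tz":0,"ax":0,"ay":0,"az":0,"gripper":0.4}
    - {"tx":-0.002,"ty":-0.008,"tz":0.05,"ax":0,"ay":0,"az":0,"gripper":0.4}
    - {"tx":-0.002,"ty":-0.008,"tz":0.1,"ax":0,"ay":0,"az":0,"gripper":0.4}
    - {"tx":-0.002,"ty":-0.008,"tz":0.12,"ax":0,"ay":0,"az":0,"gripper":0.4}
    - {"tx":-0.002,"ty":-0.008,"tz":0.14,"ax":0,"ay":0,"az":0,"gripper":0.4}
    - {"tx":-0.002,"ty":-0.008,"tz":0.16,"ax":0,"ay":0,"az":0,"gripper":0.4}
    - {"tx":-0.002,"ty":-0.008,"tz":0.18,"ax":0,"ay":0,"az":0,"gripper":0.4}
    - {"tx":-0.002,"ty":-0.008,"tz":0.2,"ax":0,"ay":0,"az":0,"gripper":0.4}
    - {"tx":-0.002,"ty":-0.008,"tz":0.21,"ax":0,"ay":0,"az":0,"gripper":0.4}
    - {"tx":-0.002,"ty":-0.008,"tz":0.21,"ax":0,"ay":0,"az":0,"gripper":0.4}

```text
time_s: 30.22
tool_pos: [687.7, -177.5, 92.2]
tool_rot: [-0.1, 0.995, -0.0, -0.001]
force: [0.3, 0.3, -0.7]
opening: 0.631
gripper_force: 43.1
```

```bash
python3 -c "
from h import *
q=manip.grab_frame('side')
goal((687.7,-177.3,92,11.5));held(q,'yellow',3.8)"
```

```text
t 30.3 pos [ 687.8 -177.5   92.6] yaw 11.5 tilt [-0.0009 -0.0011] q [-0.25  0.62  0.24  1.19 -0.   -0.45] F [ 0.1  0.5 -0.8] op 0.63 gf 43.1
(687.7, -177.3, 92, 11.5) [0.0002 0.001  0.0023] [-0.0005 -0.0007  0.0003]
yellow pred [264.5 167.1] [289.4 182.9] obs 265 290 offset -1.2660885616793964
```

Emit:
move_arm:
  plan:
    - {"tx":0,"ty":0,"tz":0,"ax":0,"ay":0,"az":0,"gripper":0.7}
    - {"tx":0,"ty":0,"tz":0,"ax":0,"ay":0,"az":0,"gripper":0.9}
    - {"tx":0,"ty":0,"tz":0,"ax":0,"ay":0,"az":0,"gripper":0.9}
    - {"tx":0,"ty":0,"tz":0,"ax":0,"ay":0,"az":0,"gripper":0.9}
    - {"tx":0,"ty":0,"tz":-0.08,"ax":0,"ay":0,"az":0,"gripper":0.9}
    - {"tx":0,"ty":0,"tz":-0.18,"ax":0,"ay":0,"az":0,"gripper":0.9}
    - {"tx":0.004,"ty":0,"tz":-0.2,"ax":0,"ay":0,"az":0,"gripper":0.5}
    - {"tx":0.004,"ty":0,"tz":-0.2,"ax":0,"ay":0,"az":0,"gripper":0}
    - {"tx":0.004,"ty":0,"tz":-0.2,"ax":0,"ay":0,"az":0,"gripper":0}
    - {"tx":0.004,"ty":0,"tz":-0.2,"ax":0,"ay":0,"az":0,"gripper":0}

```text
time_s: 31.1
tool_pos: [686.4, -177.6, 141.5]
tool_rot: [-0.1, 0.995, -0.0, -0.001]
force: [-0.1, -0.2, 0.5]
opening: 0.339
gripper_force: 0.0
```

Emit:
move_arm:
  plan:
    - {"tx":0,"ty":0,"tz":0,"ax":0,"ay":0,"az":0,"gripper":0}
    - {"tx":0,"ty":0,"tz":0,"ax":0,"ay":0,"az":0,"gripper":0}
    - {"tx":0,"ty":0,"tz":0,"ax":0,"ay":0,"az":0,"gripper":0}
    - {"tx":0,"ty":0,"tz":0,"ax":0,"ay":0,"az":0,"gripper":0}
    - {"tx":0,"ty":0,"tz":0,"ax":0,"ay":0,"az":0,"gripper":0}
    - {"tx":0,"ty":0,"tz":0,"ax":0,"ay":0,"az":0,"gripper":0}
    - {"tx":0,"ty":0,"tz":0,"ax":0,"ay":0,"az":0,"gripper":0}
    - {"tx":0,"ty":0,"tz":0,"ax":0,"ay":0,"az":0,"gripper":0}
    - {"tx":0,"ty":0,"tz":0,"ax":0,"ay":0,"az":0,"gripper":0}
    - {"tx":0,"ty":0,"tz":0,"ax":0,"ay":0,"az":0,"gripper":0}

```text
time_s: 31.93
tool_pos: [686.9, -177.7, 142.8]
tool_rot: [-0.1, 0.995, -0.001, -0.0]
force: [-0.1, -0.8, -0.3]
opening: -0.0
gripper_force: 0.0
```

```bash
python3 -c "
from h import *
q=manip.grab_frame('side');mag(q)
goal((686.7,-177.5,78,11.5))
W=cloud(q);h=cv2.cvtColor(q['pixels'],cv2.COLOR_RGB2HSV);m=(h[...,0]>21)&(h[...,0]<35)&(h[...,1]>90)&(abs(W[...,0]-687)<50)&(abs(W[...,1]+177)<50)&(W[...,2]>60);P=W[m]
for s in(-1,1):
  k=s*(P[:,0]-687)>8;print(np.percentile(P[k][:,2],[2,50,98]).round(1))
"
```

```text
mag top z [100.7 152.  248.1] 408
t 32.0 pos [ 686.9 -177.7  142.8] yaw 11.5 tilt [-0.0007 -0.0011] q [-0.25  0.6   0.33  1.3  -0.   -0.45] F [-0.1 -1.2  0.1] op 0.0 gf 0.0
(686.7, -177.5, 78, 11.5) [0.0004 0.0012 0.259 ] [-0.0006 -0.0006  0.0002]
[ 86.1  96.8 107.1]
[ 88.1 101.2 108.4]
```

Emit:
move_arm:
  plan:
    - {"tx":0,"ty":0.001,"tz":0.08,"ax":0,"ay":0,"az":0,"gripper":0}
    - {"tx":0,"ty":0.001,"tz":0.14,"ax":0,"ay":0,"az":0,"gripper":0}
    - {"tx":0,"ty":0.001,"tz":0.16,"ax":0,"ay":0,"az":0,"gripper":0}
    - {"tx":0,"ty":0.001,"tz":0.18,"ax":0,"ay":0,"az":0,"gripper":0}
    - {"tx":0,"ty":0.001,"tz":0.2,"ax":0,"ay":0,"az":0,"gripper":0}
    - {"tx":0,"ty":0.001,"tz":0.22,"ax":0,"ay":0,"az":0,"gripper":0}
    - {"tx":0,"ty":0.001,"tz":0.24,"ax":0,"ay":0,"az":0,"gripper":0}
    - {"tx":0,"ty":0.001,"tz":0.26,"ax":0,"ay":0,"az":0,"gripper":0}
    - {"tx":0,"ty":0.001,"tz":0.26,"ax":0,"ay":0,"az":0,"gripper":0}
    - {"tx":0,"ty":0.001,"tz":0.26,"ax":0,"ay":0,"az":0,"gripper":0}

```text
time_s: 32.82
tool_pos: [687.0, -177.7, 78.4]
tool_rot: [-0.1, 0.995, -0.001, -0.0]
force: [-0.5, -0.6, 1.1]
opening: 0.001
gripper_force: 0.5
```

Emit:
move_arm:
  plan:
    - {"tx":0,"ty":0,"tz":0,"ax":0,"ay":0,"az":0,"gripper":0}
    - {"tx":0,"ty":0,"tz":-0.1,"ax":0,"ay":0,"az":0,"gripper":0}
    - {"tx":0,"ty":0,"tz":-0.2,"ax":0,"ay":0,"az":0,"gripper":0}
    - {"tx":0,"ty":0,"tz":-0.3,"ax":0,"ay":0,"az":0,"gripper":0}
    - {"tx":0,"ty":0,"tz":-0.4,"ax":0,"ay":0,"az":0,"gripper":0.5}
    - {"tx":-0.063,"ty":0.74,"tz":-0.4,"ax":0,"ay":0,"az":0,"gripper":1}
    - {"tx":-0.063,"ty":0.74,"tz":-0.4,"ax":0,"ay":0,"az":0,"gripper":1}
    - {"tx":-0.063,"ty":0.74,"tz":-0.4,"ax":0,"ay":0,"az":0,"gripper":1}
    - {"tx":-0.063,"ty":0.74,"tz":-0.4,"ax":0,"ay":0,"az":0,"gripper":1}
    - {"tx":-0.063,"ty":0.74,"tz":-0.4,"ax":0,"ay":0,"az":0,"gripper":1}

```text
time_s: 33.65
tool_pos: [664.5, 11.7, 178.0]
tool_rot: [-0.102, 0.995, 0.0, -0.0]
force: [0.7, -0.4, 0.3]
opening: 0.845
gripper_force: 0.0
```

```bash
python3 -c "
from h import *
q=manip.grab_frame('side');mag(q);print(lids(q))
q=manip.grab_frame('top');mag(q);print(lids(q))
goal((643.8,191.5,60,11.5))
"
```

```text
mag top z [82.3 83.6 84.8] 104
{'green': ([642.5, 195.6], 28.4, 289, np.float64(13.3)), 'blue': ([403.1, -158.4], 27.2, 148, np.float64(11.7))}
mag top z [80.  82.3 84.8] 285
{'red': ([672.0, -179.1], 0.0, 1, np.float64(13.0)), 'yellow': ([730.9, -172.6], 3.6, 5, np.float64(14.0)), 'green': ([643.6, 192.1], 27.7, 140, np.float64(13.7))}
t 33.8 pos [664.9  11.  177.9] yaw 11.8 tilt [-0.0008 -0.0001] q [ 0.02  0.5   0.25  1.32 -0.   -0.19] F [-0.1  0.5 -0. ] op 0.992 gf 0.0
(643.8, 191.5, 60, 11.5) [-0.0654  0.7238  0.4717] [ 0.0001 -0.0005  0.0032]
```

Emit:
move_arm:
  plan:
    - {"tx":-0.064,"ty":0.725,"tz":0,"ax":0,"ay":0,"az":0.003,"gripper":1}
    - {"tx":-0.064,"ty":0.725,"tz":0.05,"ax":0,"ay":0,"az":0.003,"gripper":1}
    - {"tx":-0.064,"ty":0.725,"tz":0.15,"ax":0,"ay":0,"az":0.003,"gripper":1}
    - {"tx":-0.064,"ty":0.725,"tz":0.25,"ax":0,"ay":0,"az":0.003,"gripper":1}
    - {"tx":-0.064,"ty":0.725,"tz":0.35,"ax":0,"ay":0,"az":0.003,"gripper":1}
    - {"tx":-0.064,"ty":0.725,"tz":0.472,"ax":0,"ay":0,"az":0.003,"gripper":1}
    - {"tx":-0.064,"ty":0.725,"tz":0.472,"ax":0,"ay":0,"az":0.003,"gripper":1}
    - {"tx":-0.064,"ty":0.725,"tz":0.472,"ax":0,"ay":0,"az":0.003,"gripper":1}
    - {"tx":-0.064,"ty":0.725,"tz":0.472,"ax":0,"ay":0,"az":0.003,"gripper":1}
    - {"tx":-0.064,"ty":0.725,"tz":0.472,"ax":0,"ay":0,"az":0.003,"gripper":1}

```text
time_s: 34.58
tool_pos: [646.7, 186.8, 62.2]
tool_rot: [-0.097, 0.995, -0.0, 0.002]
force: [-0.6, -0.4, -0.7]
opening: 1.002
gripper_force: 0.0
```

Emit:
move_arm:
  plan:
    - {"tx":0,"ty":0,"tz":0.05,"ax":0,"ay":0,"az":0,"gripper":1}
    - {"tx":0,"ty":0,"tz":0.1,"ax":0,"ay":0,"az":0,"gripper":1}
    - {"tx":0,"ty":0,"tz":0.1,"ax":0,"ay":0,"az":0,"gripper":1}
    - {"tx":0,"ty":0,"tz":0.1,"ax":0,"ay":0,"az":0,"gripper":1}
    - {"tx":0,"ty":0,"tz":0.1,"ax":0,"ay":0,"az":0,"gripper":1}
    - {"tx":0,"ty":0,"tz":0.1,"ax":0,"ay":0,"az":0,"gripper":1}
    - {"tx":0,"ty":0,"tz":0.1,"ax":0,"ay":0,"az":0,"gripper":1}
    - {"tx":0,"ty":0,"tz":0.1,"ax":0,"ay":0,"az":0,"gripper":1}
    - {"tx":0,"ty":0,"tz":0.1,"ax":0,"ay":0,"az":0,"gripper":1}
    - {"tx":0,"ty":0,"tz":0.1,"ax":0,"ay":0,"az":0,"gripper":1}

```text
time_s: 35.42
tool_pos: [644.8, 187.7, 34.5]
tool_rot: [-0.098, 0.995, -0.001, -0.0]
force: [0.0, -0.3, 0.4]
opening: 1.001
gripper_force: 0.0
```

```bash
python3 -c "
from h import *
q=manip.grab_frame('side');print(lids(q))
q=manip.grab_frame('top');mag(q);print(lids(q))
goal((643.8,191.6,3,11.5))
"
```

```text
{'green': ([642.4, 196.4], 28.3, 275, np.float64(12.9)), 'blue': ([402.8, -158.6], 27.5, 150, np.float64(11.5))}
mag top z [80.3 82.5 84.8] 284
{'red': ([672.7, -179.7], 0.0, 1, np.float64(10.0)), 'yellow': ([730.9, -172.0], 4.3, 4, np.float64(12.2)), 'blue': ([404.5, -164.7], 27.5, 139, np.float64(13.6))}
t 35.5 pos [644.7 187.7  34.4] yaw 11.3 tilt [-0.0008 -0.0012] q [ 0.28  0.6   0.04  1.02 -0.    0.09] F [ 0.  -0.2  0.5] op 0.995 gf 0.0
(643.8, 191.6, 3, 11.5) [0.0004 0.0163 0.1255] [-0.0006 -0.0006 -0.0027]
```

Emit:
move_arm:
  plan:
    - {"tx":0,"ty":0.016,"tz":0,"ax":0,"ay":0,"az":-0.003,"gripper":1}
    - {"tx":0,"ty":0.016,"tz":0.06,"ax":0,"ay":0,"az":-0.003,"gripper":1}
    - {"tx":0,"ty":0.016,"tz":0.126,"ax":0,"ay":0,"az":-0.003,"gripper":1}
    - {"tx":0,"ty":0.016,"tz":0.126,"ax":0,"ay":0,"az":-0.003,"gripper":1}
    - {"tx":0,"ty":0.016,"tz":0.126,"ax":0,"ay":0,"az":-0.003,"gripper":0.4}
    - {"tx":0,"ty":0.016,"tz":0.126,"ax":0,"ay":0,"az":-0.003,"gripper":0.4}
    - {"tx":0,"ty":0.016,"tz":0.126,"ax":0,"ay":0,"az":-0.003,"gripper":0.4}
    - {"tx":0,"ty":0.016,"tz":0.126,"ax":0,"ay":0,"az":-0.003,"gripper":0.4}
    - {"tx":0,"ty":0.016,"tz":0.126,"ax":0,"ay":0,"az":-0.003,"gripper":0.4}
    - {"tx":0,"ty":0.016,"tz":0.126,"ax":0,"ay":0,"az":-0.003,"gripper":0.4}
  force: 40

```text
time_s: 36.35
tool_pos: [644.7, 191.8, 4.3]
tool_rot: [-0.1, 0.995, -0.0, 0.001]
force: [-1.6, 0.4, 6.1]
opening: 0.631
gripper_force: 42.1
```

Emit:
move_arm:
  plan:
    - {"tx":0,"ty":0,"tz":0,"ax":0,"ay":0,"az":0,"gripper":0.4}
    - {"tx":0,"ty":0,"tz":-0.12,"ax":0,"ay":0,"az":0,"gripper":0.4}
    - {"tx":0,"ty":0,"tz":-0.28,"ax":0,"ay":0,"az":0,"gripper":0.4}
    - {"tx":0,"ty":0,"tz":-0.44,"ax":0,"ay":0,"az":0,"gripper":0.4}
    - {"tx":0,"ty":-0.06,"tz":-0.57,"ax":0,"ay":0,"az":0,"gripper":0.4}
    - {"tx":0.05,"ty":-0.6,"tz":-0.57,"ax":0,"ay":0,"az":0,"gripper":0.4}
    - {"tx":0.05,"ty":-0.6,"tz":-0.57,"ax":0,"ay":0,"az":0,"gripper":0.4}
    - {"tx":0.05,"ty":-0.6,"tz":-0.57,"ax":0,"ay":0,"az":0,"gripper":0.4}
    - {"tx":0.05,"ty":-0.6,"tz":-0.57,"ax":0,"ay":0,"az":0,"gripper":0.4}
    - {"tx":0.05,"ty":-0.6,"tz":-0.57,"ax":0,"ay":0,"az":0,"gripper":0.4}

```text
time_s: 37.18
tool_pos: [662.0, 38.7, 145.9]
tool_rot: [-0.098, 0.995, -0.001, -0.0]
force: [-1.3, -0.0, -2.4]
opening: 0.63
gripper_force: 42.8
```

```bash
python3 -c "
from h import *
q=manip.grab_frame('side');print(lids(q));mag(q)
goal((687.7,-177.3,145,11.5))
"
```

```text
{'green': ([709.5, -194.4], 2.6, 2, np.float64(11.8)), 'blue': ([402.7, -157.8], 28.1, 144, np.float64(12.1))}
mag top z [82.1 83.7 84.9] 106
t 37.2 pos [661.9  40.6 145.8] yaw 11.4 tilt [-0.0004 -0.0009] q [ 0.06  0.51  0.19  1.25 -0.   -0.14] F [ 0.1 -0.2 -0.9] op 0.626 gf 42.8
(687.7, -177.3, 145, 11.5) [ 0.0703 -0.8749  0.0038] [-0.0005 -0.0004 -0.0016]
```

Emit:
move_arm:
  plan:
    - {"tx":0.07,"ty":-0.875,"tz":0,"ax":0,"ay":0,"az":0,"gripper":0.4}
    - {"tx":0.07,"ty":-0.875,"tz":0,"ax":0,"ay":0,"az":0,"gripper":0.4}
    - {"tx":0.07,"ty":-0.875,"tz":0,"ax":0,"ay":0,"az":0,"gripper":0.4}
    - {"tx":0.07,"ty":-0.875,"tz":0,"ax":0,"ay":0,"az":0,"gripper":0.4}
    - {"tx":0.07,"ty":-0.875,"tz":0,"ax":0,"ay":0,"az":0,"gripper":0.4}
    - {"tx":0.07,"ty":-0.875,"tz":0,"ax":0,"ay":0,"az":0,"gripper":0.4}
    - {"tx":0.07,"ty":-0.875,"tz":0,"ax":0,"ay":0,"az":0,"gripper":0.4}
    - {"tx":0.07,"ty":-0.875,"tz":0,"ax":0,"ay":0,"az":0,"gripper":0.4}
    - {"tx":0.07,"ty":-0.875,"tz":0,"ax":0,"ay":0,"az":0,"gripper":0.4}
    - {"tx":0.07,"ty":-0.875,"tz":0,"ax":0,"ay":0,"az":0,"gripper":0.4}

```text
time_s: 38.07
tool_pos: [688.4, -173.4, 145.9]
tool_rot: [-0.101, 0.995, -0.0, -0.0]
force: [0.3, 0.5, -2.2]
opening: 0.629
gripper_force: 42.9
```

```bash
python3 -c "
from h import *
q=manip.grab_frame('side');q=manip.grab_frame('side');held(q,'green',4.2)
goal((687.7,-177.3,93,11.5))
"
```

```text
green pred [262.8 145.9] [288.4 161.3] obs 264 288 offset -0.9105172707935828
t 38.2 pos [ 688.5 -173.8  146. ] yaw 11.6 tilt [-0.0006 -0.001 ] q [-0.25  0.6   0.34  1.31 -0.   -0.45] F [-0.4  0.7 -0.8] op 0.625 gf 42.9
(687.7, -177.3, 93, 11.5) [ 0.0057 -0.0129  0.2119] [-0.0005 -0.0005  0.0015]
```

Emit:
move_arm:
  plan:
    - {"tx":0.0055,"ty":-0.013,"tz":0,"ax":0,"ay":0,"az":0.001,"gripper":0.4}
    - {"tx":0.0055,"ty":-0.013,"tz":0.05,"ax":0,"ay":0,"az":0.001,"gripper":0.4}
    - {"tx":0.0055,"ty":-0.013,"tz":0.1,"ax":0,"ay":0,"az":0.001,"gripper":0.4}
    - {"tx":0.0055,"ty":-0.013,"tz":0.12,"ax":0,"ay":0,"az":0.001,"gripper":0.4}
    - {"tx":0.0055,"ty":-0.013,"tz":0.14,"ax":0,"ay":0,"az":0.001,"gripper":0.4}
    - {"tx":0.0055,"ty":-0.013,"tz":0.16,"ax":0,"ay":0,"az":0.001,"gripper":0.4}
    - {"tx":0.0055,"ty":-0.013,"tz":0.18,"ax":0,"ay":0,"az":0.001,"gripper":0.4}
    - {"tx":0.0055,"ty":-0.013,"tz":0.2,"ax":0,"ay":0,"az":0.001,"gripper":0.4}
    - {"tx":0.0055,"ty":-0.013,"tz":0.211,"ax":0,"ay":0,"az":0.001,"gripper":0.4}
    - {"tx":0.0055,"ty":-0.013,"tz":0.211,"ax":0,"ay":0,"az":0.001,"gripper":0.4}

```text
time_s: 39.0
tool_pos: [687.5, -179.1, 92.4]
tool_rot: [-0.1, 0.995, -0.0, -0.001]
force: [0.5, 0.2, -1.1]
opening: 0.626
gripper_force: 42.9
```

```bash
python3 -c "
from h import *
q=manip.grab_frame('side');held(q,'green',4.2)
goal((687.7,-177.3,93,11.5))
"
```

```text
green pred [264.8 166.9] [289.7 182.7] obs 266 289 offset -0.613420669287225
t 39.0 pos [ 687.6 -179.2   92.8] yaw 11.4 tilt [-0.0008 -0.001 ] q [-0.25  0.62  0.25  1.2  -0.   -0.45] F [-0.7  0.6 -1.5] op 0.627 gf 42.9
(687.7, -177.3, 93, 11.5) [-0.002   0.0072 -0.0007] [-0.0005 -0.0006 -0.0008]
```

Emit:
move_arm:
  plan:
    - {"tx":0,"ty":0.006,"tz":0,"ax":0,"ay":0,"az":0,"gripper":0.4}
    - {"tx":0,"ty":0.006,"tz":0,"ax":0,"ay":0,"az":0,"gripper":0.4}
    - {"tx":0,"ty":0.006,"tz":0,"ax":0,"ay":0,"az":0,"gripper":0.7}
    - {"tx":0,"ty":0.006,"tz":0,"ax":0,"ay":0,"az":0,"gripper":0.9}
    - {"tx":0,"ty":0.006,"tz":0,"ax":0,"ay":0,"az":0,"gripper":0.9}
    - {"tx":0,"ty":0.006,"tz":0,"ax":0,"ay":0,"az":0,"gripper":0.9}
    - {"tx":0,"ty":0.006,"tz":-0.08,"ax":0,"ay":0,"az":0,"gripper":0.9}
    - {"tx":0,"ty":0.006,"tz":-0.18,"ax":0,"ay":0,"az":0,"gripper":0.9}
    - {"tx":0.003,"ty":0.006,"tz":-0.2,"ax":0,"ay":0,"az":0,"gripper":0.5}
    - {"tx":0.003,"ty":0.006,"tz":-0.2,"ax":0,"ay":0,"az":0,"gripper":0}

```text
time_s: 39.88
tool_pos: [687.7, -178.2, 145.3]
tool_rot: [-0.1, 0.995, -0.001, 0.002]
force: [0.0, 0.5, -0.7]
opening: 0.635
gripper_force: 0.0
```

Emit:
move_arm:
  plan:
    - {"tx":0,"ty":0,"tz":0,"ax":0,"ay":0,"az":0,"gripper":0}
    - {"tx":0,"ty":0,"tz":0,"ax":0,"ay":0,"az":0,"gripper":0}
    - {"tx":0,"ty":0,"tz":0,"ax":0,"ay":0,"az":0,"gripper":0}
    - {"tx":0,"ty":0,"tz":0,"ax":0,"ay":0,"az":0,"gripper":0}
    - {"tx":0,"ty":0,"tz":0,"ax":0,"ay":0,"az":0,"gripper":0}
    - {"tx":0,"ty":0,"tz":0,"ax":0,"ay":0,"az":0,"gripper":0}
    - {"tx":0,"ty":0,"tz":0,"ax":0,"ay":0,"az":0,"gripper":0}
    - {"tx":0,"ty":0,"tz":0,"ax":0,"ay":0,"az":0,"gripper":0}
    - {"tx":0,"ty":0,"tz":0,"ax":0,"ay":0,"az":0,"gripper":0}
    - {"tx":0,"ty":0,"tz":0,"ax":0,"ay":0,"az":0,"gripper":0}

```text
time_s: 40.72
tool_pos: [686.6, -177.8, 143.0]
tool_rot: [-0.1, 0.995, -0.001, -0.0]
force: [-0.1, 0.0, -0.0]
opening: 0.003
gripper_force: 0.0
```

```bash
cat >> h.py <<'E'
def level(q,c):
    W=cloud(q);h=cv2.cvtColor(q['pixels'],cv2.COLOR_RGB2HSV);m=np.zeros((480,640),bool)
    for a,b in HUE[c]:m|=(h[...,0]>=a)&(h[...,0]<=b)
    m&=(h[...,1]>70)&(abs(W[...,0]-687)<50)&(abs(W[...,1]+177)<50)&(W[...,2]>20);P=W[m]
    for s in(-1,1):
        k=s*(P[:,0]-687)>8;print(c,'side',s,np.percentile(P[k][:,2],[2,50,98]).round(1),k.sum())
E
python3 -c "
from h import *
q=manip.grab_frame('side');level(q,'green');level(q,'yellow')
goal((686.7,-177.5,78,11.5))
"
```

```text
green side -1 [ 87.3  96.5 104.8] 56
green side 1 [ 86.1  96.7 103.3] 22
yellow side -1 [65.4 78.9 85.8] 51
yellow side 1 [72.7 79.1 84.1] 17
t 40.8 pos [ 686.6 -177.8  143. ] yaw 11.4 tilt [-0.0007 -0.0011] q [-0.25  0.59  0.33  1.3  -0.   -0.45] F [ 0.3 -0.2 -0.5] op -0.0 gf 0.0
(686.7, -177.5, 78, 11.5) [-0.001   0.0013  0.26  ] [-0.0006 -0.0006 -0.0008]
```

Emit:
move_arm:
  plan:
    - {"tx":0,"ty":0.001,"tz":0.08,"ax":0,"ay":0,"az":0,"gripper":0}
    - {"tx":0,"ty":0.001,"tz":0.14,"ax":0,"ay":0,"az":0,"gripper":0}
    - {"tx":0,"ty":0.001,"tz":0.16,"ax":0,"ay":0,"az":0,"gripper":0}
    - {"tx":0,"ty":0.001,"tz":0.18,"ax":0,"ay":0,"az":0,"gripper":0}
    - {"tx":0,"ty":0.001,"tz":0.2,"ax":0,"ay":0,"az":0,"gripper":0}
    - {"tx":0,"ty":0.001,"tz":0.22,"ax":0,"ay":0,"az":0,"gripper":0}
    - {"tx":0,"ty":0.001,"tz":0.24,"ax":0,"ay":0,"az":0,"gripper":0}
    - {"tx":0,"ty":0.001,"tz":0.26,"ax":0,"ay":0,"az":0,"gripper":0}
    - {"tx":0,"ty":0.001,"tz":0.26,"ax":0,"ay":0,"az":0,"gripper":0}
    - {"tx":0,"ty":0.001,"tz":0.26,"ax":0,"ay":0,"az":0,"gripper":0}

```text
time_s: 41.6
tool_pos: [686.8, -177.8, 78.6]
tool_rot: [-0.1, 0.995, -0.001, -0.0]
force: [-0.6, -0.2, 1.0]
opening: -0.002
gripper_force: 0.3
```

Emit:
move_arm:
  plan:
    - {"tx":0,"ty":0,"tz":0,"ax":0,"ay":0,"az":0,"gripper":0}
    - {"tx":0,"ty":0,"tz":-0.1,"ax":0,"ay":0,"az":0,"gripper":0}
    - {"tx":0,"ty":0,"tz":-0.2,"ax":0,"ay":0,"az":0,"gripper":0}
    - {"tx":0,"ty":0,"tz":-0.3,"ax":0,"ay":0,"az":0,"gripper":0}
    - {"tx":0,"ty":0,"tz":-0.4,"ax":0,"ay":0,"az":0,"gripper":0.5}
    - {"tx":0.6,"ty":0.15,"tz":-0.4,"ax":0,"ay":0,"az":0,"gripper":1}
    - {"tx":0.6,"ty":0.15,"tz":-0.4,"ax":0,"ay":0,"az":0,"gripper":1}
    - {"tx":0.6,"ty":0.15,"tz":-0.4,"ax":0,"ay":0,"az":0,"gripper":1}
    - {"tx":0.6,"ty":0.15,"tz":-0.4,"ax":0,"ay":0,"az":0,"gripper":1}
    - {"tx":0.6,"ty":0.15,"tz":-0.4,"ax":0,"ay":0,"az":0,"gripper":1}

```text
time_s: 42.43
tool_pos: [526.4, -169.6, 178.8]
tool_rot: [-0.099, 0.995, 0.0, -0.002]
force: [1.3, -0.9, 0.2]
opening: 0.845
gripper_force: 0.0
```

```bash
python3 -c "
from h import *
q=manip.grab_frame('side');level(q,'green');mag(q);print(lids(q).get('blue'))
q=manip.grab_frame('top');print(lids(q).get('blue'))
goal((404.3,-164.8,60,11.5))
"
```

```text
green side -1 [71.9 77.8 83.2] 42
green side 1 [73.1 79.2 84.4] 12
mag top z [82.7 83.7 85. ] 95
([403.4, -159.9], 27.7, 147, np.float64(12.0))
([404.4, -164.7], 27.6, 154, np.float64(13.5))
t 42.5 pos [ 531.8 -170.5  179.2] yaw 11.4 tilt [ 0.0009 -0.0013] q [-0.31  0.32 -0.04  1.21 -0.   -0.51] F [ 0.5 -0.3  0.5] op 0.989 gf 0.0
(404.3, -164.8, 60, 11.5) [0.4957 0.1237 0.4761] [-0.0009  0.0004 -0.001 ]
```

Emit:
move_arm:
  plan:
    - {"tx":0.497,"ty":0.124,"tz":0.15,"ax":0,"ay":0,"az":0,"gripper":1}
    - {"tx":0.497,"ty":0.124,"tz":0.3,"ax":0,"ay":0,"az":0,"gripper":1}
    - {"tx":0.497,"ty":0.124,"tz":0.42,"ax":0,"ay":0,"az":0,"gripper":1}
    - {"tx":0.497,"ty":0.124,"tz":0.476,"ax":0,"ay":0,"az":0,"gripper":1}
    - {"tx":0.497,"ty":0.124,"tz":0.476,"ax":0,"ay":0,"az":0,"gripper":1}
    - {"tx":0.497,"ty":0.124,"tz":0.476,"ax":0,"ay":0,"az":0,"gripper":1}
    - {"tx":0.497,"ty":0.124,"tz":0.476,"ax":0,"ay":0,"az":0,"gripper":1}
    - {"tx":0.497,"ty":0.124,"tz":0.476,"ax":0,"ay":0,"az":0,"gripper":1}
    - {"tx":0.497,"ty":0.124,"tz":0.476,"ax":0,"ay":0,"az":0,"gripper":1}
    - {"tx":0.497,"ty":0.124,"tz":0.476,"ax":0,"ay":0,"az":0,"gripper":1}

```text
time_s: 43.37
tool_pos: [406.0, -165.3, 60.2]
tool_rot: [-0.1, 0.995, -0.001, 0.001]
force: [-0.4, -0.2, 0.3]
opening: 1.004
gripper_force: 0.0
```

Emit:
move_arm:
  plan:
    - {"tx":0,"ty":0,"tz":0.05,"ax":0,"ay":0,"az":0,"gripper":1}
    - {"tx":0,"ty":0,"tz":0.1,"ax":0,"ay":0,"az":0,"gripper":1}
    - {"tx":0,"ty":0,"tz":0.1,"ax":0,"ay":0,"az":0,"gripper":1}
    - {"tx":0,"ty":0,"tz":0.1,"ax":0,"ay":0,"az":0,"gripper":1}
    - {"tx":0,"ty":0,"tz":0.1,"ax":0,"ay":0,"az":0,"gripper":1}
    - {"tx":0,"ty":0,"tz":0.1,"ax":0,"ay":0,"az":0,"gripper":1}
    - {"tx":0,"ty":0,"tz":0.1,"ax":0,"ay":0,"az":0,"gripper":1}
    - {"tx":0,"ty":0,"tz":0.1,"ax":0,"ay":0,"az":0,"gripper":1}
    - {"tx":0,"ty":0,"tz":0.1,"ax":0,"ay":0,"az":0,"gripper":1}
    - {"tx":0,"ty":0,"tz":0.1,"ax":0,"ay":0,"az":0,"gripper":1}

```text
time_s: 44.2
tool_pos: [404.1, -164.9, 34.3]
tool_rot: [-0.1, 0.995, -0.001, -0.0]
force: [-0.1, 0.2, -0.8]
opening: 0.998
gripper_force: 0.0
```

```bash
python3 -c "
from h import *
q=manip.grab_frame('side');print(lids(q).get('blue'))
goal((404.3,-164.8,3,11.5))
"
```

```text
([403.2, -159.4], 27.6, 150, np.float64(11.9))
t 44.2 pos [ 404.1 -164.9   34.3] yaw 11.4 tilt [-0.0005 -0.0013] q [-0.39  0.26 -0.55  0.76 -0.   -0.59] F [-0.   1.  -0.2] op 1.001 gf 0.0
(404.3, -164.8, 3, 11.5) [-0.001   0.0005  0.1252] [-0.0007 -0.0005 -0.0008]
```

Emit:
move_arm:
  plan:
    - {"tx":0,"ty":0,"tz":0.06,"ax":0,"ay":0,"az":0,"gripper":1}
    - {"tx":0,"ty":0,"tz":0.126,"ax":0,"ay":0,"az":0,"gripper":1}
    - {"tx":0,"ty":0,"tz":0.126,"ax":0,"ay":0,"az":0,"gripper":1}
    - {"tx":0,"ty":0,"tz":0.126,"ax":0,"ay":0,"az":0,"gripper":0.4}
    - {"tx":0,"ty":0,"tz":0.126,"ax":0,"ay":0,"az":0,"gripper":0.4}
    - {"tx":0,"ty":0,"tz":0.126,"ax":0,"ay":0,"az":0,"gripper":0.4}
    - {"tx":0,"ty":0,"tz":0.126,"ax":0,"ay":0,"az":0,"gripper":0.4}
    - {"tx":0,"ty":0,"tz":0.126,"ax":0,"ay":0,"az":0,"gripper":0.4}
    - {"tx":0,"ty":0,"tz":0.126,"ax":0,"ay":0,"az":0,"gripper":0.4}
    - {"tx":0,"ty":0,"tz":0.126,"ax":0,"ay":0,"az":0,"gripper":0.4}
  force: 40

```text
time_s: 45.08
tool_pos: [404.5, -165.1, 3.8]
tool_rot: [-0.1, 0.995, -0.001, 0.0]
force: [-1.7, 1.1, 7.2]
opening: 0.631
gripper_force: 40.5
```

Emit:
move_arm:
  plan:
    - {"tx":0,"ty":0,"tz":0,"ax":0,"ay":0,"az":0,"gripper":0.4}
    - {"tx":0,"ty":0,"tz":-0.12,"ax":0,"ay":0,"az":0,"gripper":0.4}
    - {"tx":0,"ty":0,"tz":-0.28,"ax":0,"ay":0,"az":0,"gripper":0.4}
    - {"tx":0,"ty":0,"tz":-0.44,"ax":0,"ay":0,"az":0,"gripper":0.4}
    - {"tx":-0.05,"ty":-0.01,"tz":-0.57,"ax":0,"ay":0,"az":0,"gripper":0.4}
    - {"tx":-0.5,"ty":-0.125,"tz":-0.57,"ax":0,"ay":0,"az":0,"gripper":0.4}
    - {"tx":-0.5,"ty":-0.125,"tz":-0.57,"ax":0,"ay":0,"az":0,"gripper":0.4}
    - {"tx":-0.5,"ty":-0.125,"tz":-0.57,"ax":0,"ay":0,"az":0,"gripper":0.4}
    - {"tx":-0.5,"ty":-0.125,"tz":-0.57,"ax":0,"ay":0,"az":0,"gripper":0.4}
    - {"tx":-0.5,"ty":-0.125,"tz":-0.57,"ax":0,"ay":0,"az":0,"gripper":0.4}

```text
time_s: 45.92
tool_pos: [534.1, -170.5, 145.1]
tool_rot: [-0.1, 0.995, -0.001, -0.0]
force: [-1.5, -0.4, -1.1]
opening: 0.627
gripper_force: 43.1
```

```bash
python3 -c "
from h import *
q=manip.grab_frame('side');mag(q);print(lids(q).get('blue'))
goal((687.7,-177.3,145,11.5))
"
```

```text
mag top z [82.6 83.9 84.8] 100
None
t 46.0 pos [ 532.8 -170.4  145. ] yaw 11.5 tilt [-0.0015 -0.0009] q [-0.31  0.34 -0.1   1.14 -0.   -0.51] F [-0.1  0.1 -1.9] op 0.626 gf 43.1
(687.7, -177.3, 145, 11.5) [-0.6019 -0.1502 -0.0008] [-0.0004 -0.0011 -0.0004]
```

Emit:
move_arm:
  plan:
    - {"tx":-0.601,"ty":-0.15,"tz":0,"ax":0,"ay":0,"az":0,"gripper":0.4}
    - {"tx":-0.601,"ty":-0.15,"tz":0,"ax":0,"ay":0,"az":0,"gripper":0.4}
    - {"tx":-0.601,"ty":-0.15,"tz":0,"ax":0,"ay":0,"az":0,"gripper":0.4}
    - {"tx":-0.601,"ty":-0.15,"tz":0,"ax":0,"ay":0,"az":0,"gripper":0.4}
    - {"tx":-0.601,"ty":-0.15,"tz":0,"ax":0,"ay":0,"az":0,"gripper":0.4}
    - {"tx":-0.601,"ty":-0.15,"tz":0,"ax":0,"ay":0,"az":0,"gripper":0.4}
    - {"tx":-0.601,"ty":-0.15,"tz":0,"ax":0,"ay":0,"az":0,"gripper":0.4}
    - {"tx":-0.601,"ty":-0.15,"tz":0,"ax":0,"ay":0,"az":0,"gripper":0.4}
    - {"tx":-0.601,"ty":-0.15,"tz":0,"ax":0,"ay":0,"az":0,"gripper":0.4}
    - {"tx":-0.601,"ty":-0.15,"tz":0,"ax":0,"ay":0,"az":0,"gripper":0.4}

```text
time_s: 46.8
tool_pos: [686.7, -177.8, 145.9]
tool_rot: [-0.099, 0.995, -0.001, -0.0]
force: [-1.2, 0.0, -1.0]
opening: 0.627
gripper_force: 43.1
```

```bash
python3 -c "
from h import *
q=manip.grab_frame('side');q=manip.grab_frame('side');held(q,'blue',3.8)
goal((687.7,-177.3,92.6,11.5))
"
```

```text
blue pred [263.9 145.3] [289.4 160.7] obs 265 290 offset -1.8277952282405392
t 46.9 pos [ 687.1 -177.7  145.7] yaw 11.4 tilt [-0.0002 -0.0012] q [-0.25  0.59  0.33  1.31 -0.   -0.45] F [-0.  -0.3 -1.2] op 0.629 gf 43.1
(687.7, -177.3, 92.6, 11.5) [-0.0029  0.0013  0.2122] [-0.0008 -0.0003 -0.0009]
```

Emit:
move_arm:
  plan:
    - {"tx":-0.004,"ty":0.001,"tz":0,"ax":0,"ay":0,"az":0,"gripper":0.4}
    - {"tx":-0.004,"ty":0.001,"tz":0.05,"ax":0,"ay":0,"az":0,"gripper":0.4}
    - {"tx":-0.004,"ty":0.001,"tz":0.1,"ax":0,"ay":0,"az":0,"gripper":0.4}
    - {"tx":-0.004,"ty":0.001,"tz":0.12,"ax":0,"ay":0,"az":0,"gripper":0.4}
    - {"tx":-0.004,"ty":0.001,"tz":0.14,"ax":0,"ay":0,"az":0,"gripper":0.4}
    - {"tx":-0.004,"ty":0.001,"tz":0.16,"ax":0,"ay":0,"az":0,"gripper":0.4}
    - {"tx":-0.004,"ty":0.001,"tz":0.18,"ax":0,"ay":0,"az":0,"gripper":0.4}
    - {"tx":-0.004,"ty":0.001,"tz":0.2,"ax":0,"ay":0,"az":0,"gripper":0.4}
    - {"tx":-0.004,"ty":0.001,"tz":0.21,"ax":0,"ay":0,"az":0,"gripper":0.4}
    - {"tx":-0.004,"ty":0.001,"tz":0.21,"ax":0,"ay":0,"az":0,"gripper":0.4}

```text
time_s: 47.73
tool_pos: [688.2, -177.2, 91.9]
tool_rot: [-0.1, 0.995, -0.0, -0.001]
force: [-0.6, -0.8, -0.5]
opening: 0.628
gripper_force: 43.1
```

```bash
python3 -c "
from h import *
q=manip.grab_frame('side');held(q,'blue',3.8)
goal((687.9,-177.3,92.6,11.5))
"
```

```text
blue pred [264.2 167.3] [289.1 183.1] obs 265 289 offset -0.7114288070114151
t 47.8 pos [ 688.3 -177.2   92.3] yaw 11.4 tilt [-0.0011 -0.001 ] q [-0.25  0.62  0.25  1.2  -0.   -0.45] F [ 0.1 -0.6 -0.7] op 0.63 gf 43.1
(687.9, -177.3, 92.6, 11.5) [ 0.0016 -0.0002 -0.0012] [-0.0005 -0.0008 -0.0008]
```

Well seated, no contact force. Release and close.

Emit:
move_arm:
  plan:
    - {"tx":0,"ty":0,"tz":0,"ax":0,"ay":0,"az":0,"gripper":0.4}
    - {"tx":0,"ty":0,"tz":0,"ax":0,"ay":0,"az":0,"gripper":0.7}
    - {"tx":0,"ty":0,"tz":0,"ax":0,"ay":0,"az":0,"gripper":0.9}
    - {"tx":0,"ty":0,"tz":0,"ax":0,"ay":0,"az":0,"gripper":0.9}
    - {"tx":0,"ty":0,"tz":0,"ax":0,"ay":0,"az":0,"gripper":0.9}
    - {"tx":0,"ty":0,"tz":-0.08,"ax":0,"ay":0,"az":0,"gripper":0.9}
    - {"tx":0,"ty":0,"tz":-0.18,"ax":0,"ay":0,"az":0,"gripper":0.9}
    - {"tx":0.006,"ty":0,"tz":-0.2,"ax":0,"ay":0,"az":0,"gripper":0.5}
    - {"tx":0.006,"ty":0,"tz":-0.2,"ax":0,"ay":0,"az":0,"gripper":0}
    - {"tx":0.006,"ty":0,"tz":-0.2,"ax":0,"ay":0,"az":0,"gripper":0}

```text
time_s: 48.62
tool_pos: [687.0, -177.5, 142.4]
tool_rot: [-0.1, 0.995, -0.001, -0.0]
force: [0.5, -0.5, -1.3]
opening: 0.484
gripper_force: 0.0
```

Emit:
move_arm:
  plan:
    - {"tx":0,"ty":0,"tz":0,"ax":0,"ay":0,"az":0,"gripper":0}
    - {"tx":0,"ty":0,"tz":0,"ax":0,"ay":0,"az":0,"gripper":0}
    - {"tx":0,"ty":0,"tz":0,"ax":0,"ay":0,"az":0,"gripper":0}
    - {"tx":0,"ty":0,"tz":0,"ax":0,"ay":0,"az":0,"gripper":0}
    - {"tx":0,"ty":0,"tz":0,"ax":0,"ay":0,"az":0,"gripper":0}
    - {"tx":0,"ty":0,"tz":0,"ax":0,"ay":0,"az":0,"gripper":0}
    - {"tx":0,"ty":0,"tz":0,"ax":0,"ay":0,"az":0,"gripper":0}
    - {"tx":0,"ty":0,"tz":0,"ax":0,"ay":0,"az":0,"gripper":0}
    - {"tx":0,"ty":0,"tz":0,"ax":0,"ay":0,"az":0,"gripper":0}
    - {"tx":0,"ty":0,"tz":0,"ax":0,"ay":0,"az":0,"gripper":0}

```text
time_s: 49.45
tool_pos: [687.0, -177.5, 142.5]
tool_rot: [-0.1, 0.995, -0.001, -0.0]
force: [0.2, 0.4, 0.3]
opening: 0.001
gripper_force: 0.0
```

```bash
python3 -c "
from h import *
q=manip.grab_frame('side');level(q,'blue')
goal((686.7,-177.5,78.5,11.5))
"
```

```text
blue side -1 [ 86.   95.5 102.9] 66
blue side 1 [ 87.2 101.1 104.8] 33
t 49.5 pos [ 687.  -177.4  142.5] yaw 11.4 tilt [-0.0007 -0.0011] q [-0.25  0.6   0.33  1.3  -0.   -0.45] F [-0.2  0.   0.3] op 0.003 gf 0.0
(686.7, -177.5, 78.5, 11.5) [1.00e-03 2.00e-04 2.56e-01] [-0.0006 -0.0006 -0.0008]
```

Emit:
move_arm:
  plan:
    - {"tx":0.001,"ty":0,"tz":0.08,"ax":0,"ay":0,"az":0,"gripper":0}
    - {"tx":0.001,"ty":0,"tz":0.14,"ax":0,"ay":0,"az":0,"gripper":0}
    - {"tx":0.001,"ty":0,"tz":0.16,"ax":0,"ay":0,"az":0,"gripper":0}
    - {"tx":0.001,"ty":0,"tz":0.18,"ax":0,"ay":0,"az":0,"gripper":0}
    - {"tx":0.001,"ty":0,"tz":0.2,"ax":0,"ay":0,"az":0,"gripper":0}
    - {"tx":0.001,"ty":0,"tz":0.22,"ax":0,"ay":0,"az":0,"gripper":0}
    - {"tx":0.001,"ty":0,"tz":0.24,"ax":0,"ay":0,"az":0,"gripper":0}
    - {"tx":0.001,"ty":0,"tz":0.26,"ax":0,"ay":0,"az":0,"gripper":0}
    - {"tx":0.001,"ty":0,"tz":0.26,"ax":0,"ay":0,"az":0,"gripper":0}
    - {"tx":0.001,"ty":0,"tz":0.26,"ax":0,"ay":0,"az":0,"gripper":0}

```text
time_s: 50.33
tool_pos: [687.0, -177.7, 78.1]
tool_rot: [-0.1, 0.995, -0.001, -0.0]
force: [-0.3, -0.3, 1.0]
opening: -0.0
gripper_force: 0.4
```

Emit:
move_arm:
  plan:
    - {"tx":0,"ty":0,"tz":0,"ax":0,"ay":0,"az":0,"gripper":0}
    - {"tx":0,"ty":0,"tz":-0.1,"ax":0,"ay":0,"az":0,"gripper":0}
    - {"tx":0,"ty":0,"tz":-0.2,"ax":0,"ay":0,"az":0,"gripper":0}
    - {"tx":0,"ty":0,"tz":-0.3,"ax":0,"ay":0,"az":0,"gripper":0}
    - {"tx":0,"ty":0,"tz":-0.5,"ax":0,"ay":0,"az":0,"gripper":0}
    - {"tx":0.7,"ty":0.2,"tz":-0.5,"ax":0,"ay":0,"az":0,"gripper":0}
    - {"tx":0.7,"ty":0.2,"tz":-0.5,"ax":0,"ay":0,"az":0,"gripper":0}
    - {"tx":0.7,"ty":0.2,"tz":-0.5,"ax":0,"ay":0,"az":0,"gripper":0}
    - {"tx":0.7,"ty":0.2,"tz":-0.5,"ax":0,"ay":0,"az":0,"gripper":0}
    - {"tx":0.7,"ty":0.2,"tz":-0.5,"ax":0,"ay":0,"az":0,"gripper":0}

```text
time_s: 51.17
tool_pos: [500.3, -162.1, 203.3]
tool_rot: [-0.099, 0.995, -0.0, -0.001]
force: [0.6, -0.6, 0.3]
opening: 0.0
gripper_force: 0.0
```

```bash
python3 -c "
from h import *
q=manip.grab_frame('side');level(q,'blue');mag(q)
crop=q['pixels'][130:330,210:430];cv2.imwrite('pics/s20.png',cv2.resize(crop,None,fx=3,fy=3,interpolation=cv2.INTER_CUBIC)[:,:,::-1])
print(manip.spot_point(q,'stamp_foot')[:1])
goal()
"
```

```text
blue side -1 [70.3 78.7 83.7] 47
blue side 1 [70.3 77.3 83.7] 18
mag top z [82.8 83.7 85.1] 95
[{'at': [460.8, 117.1, 2.7], 'score': 0.78}]
t 51.3 pos [ 502.8 -162.7  204. ] yaw 11.4 tilt [-0.0002 -0.0011] q [-0.31  0.25 -0.06  1.25 -0.   -0.51] F [0.4 0.4 0.9] op -0.004 gf 0.0
```

View pics/s20.png

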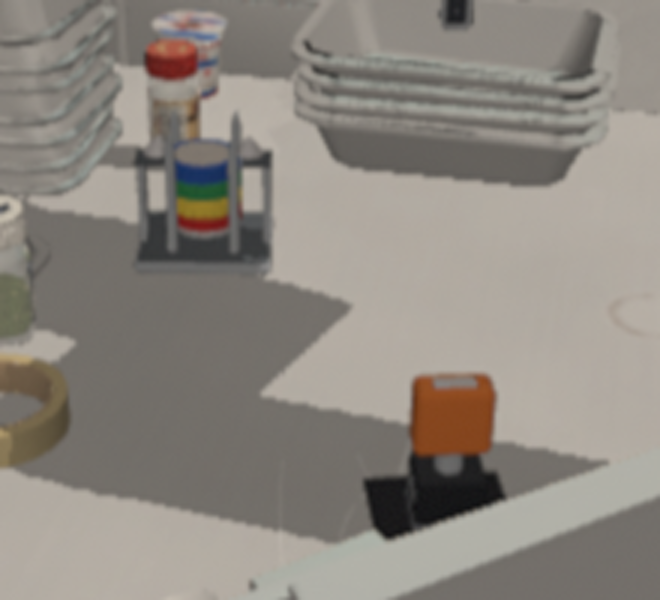

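The stack at (205,190) reads red, yellow, green, blue from the bottom up and sits under the catches. The stamp stands upright on its mat at (455,440). Handing in.

```bash
python3 -c "
from station import manip
print(manip.finish_job())"
```

```text
the job is handed in; nothing more can be done
None
```

I stamped all four lids in order, stood the stamp back upright on its mat, and loaded the lids into the magazine with red lowest and blue on top. The job was handed in at about 51 s, and the hand-in gave no verdict. The side camera showed the stack held under the catches; the prints were judged only from the press force and depth, not seen.

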